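# Fit the hose barbs to the wash manifold

## Robot

A 7-joint arm with a two-finger parallel gripper is mounted at the origin on the work surface. World frame = base frame: x ahead of the robot, y to its left, z up, the work surface at z = 0. Lengths are in m, angles in degrees, forces in N, time in s.
With the tool pointing down it reaches from about 0.4 to 0.875 m from the base axis. Payload 6.5 kg.
Tool frame: the origin (TCP) lies on the centre line of the jaws, within the pads' length; the fingertips stand 11 mm ahead of it and the grasp point (between the pads) lies 8 mm behind it; z points along the fingers, y is the direction in which the jaws open and shut (so a half turn about z gives the same grasp; the last joint's range is limited). The gripper opens to 85 mm and grips with 20 to 120 N. Pads are 22 mm wide; open, the fingers measure 114 mm over their backs; the gripper's body (76 mm by 85 mm) begins 54 mm behind the grasp point. The pads swing forward as they close: fully open they stand 13 mm farther back than shut.
Start: joints at [-69.626, 30.733, -0.252, 88.115, 0.149, 61.152, -4.079], TCP at [0.266, 0.593, 0.242] pointing down, gripper open.
Joint ranges: [-154.64, 154.64], [-21.42, 123.67], [-72.66, 72.17], [13.99, 137.28], [-74.86, 254.86], [10.95, 109.41], [-158.01, 158.01]. Speed limits (degrees/s): [136.94, 136.94, 180, 180, 180, 180, 180].

## Interface

Orientations are given as a 3x3 rotation matrix whose columns are the frame's x, y, z axes.
In Python, from cell import manip gives the robot as it stands.
- The arm moves only by the shell command python3 -m crank 'ROWS'. ROWS is JSON, a list of rows, each an object with "slide": the shift along the tool's x, y, z in mm, a list of three; "delta_rot": the turn, a rotation vector about the tool's x, y, z in rad, a list of three; "hand": the finger opening in mm, from 0 to 85.4. A call has 1 to 5 rows; each row is the pose to reach, as a shift and turn from the pose measured when the call began, along the tool's axes at that moment; what a row does not reach only later rows make up. A row lasts 1/8 s, in which the tool goes at most 62.5 mm and 10.7 degrees, less where a joint would pass 70% of its speed; a pose out of reach is approached as far as the arm can. A call with a gripper value outside its range is refused whole. The fingers move at their own pace and stop on an object; the grip force is fixed at half the most. Time passes only in rows, so rows that repeat a pose let the fingers close. It gives the time, the measured TCP pose, the force and the opening at its end, in the units of the state.
- manip.get_obs(): the state, without advancing time (a new reading comes with each control period).
- manip.snapshot(name): name is "scene" or "side" or "wrist"; returns a dict with "color" (384x512x3 uint8, red, green, blue), "K" (3x3 intrinsics, pixels), "dist_coeffs" ([k1, k2, p1, p2, k3] as OpenCV has them; the pictures are not rectified), "rvec" (rotation vector, rad) and "tvec" (3), from world to camera coordinates, as OpenCV has them; the wrist camera has in their place "T_tool_cam" (4x4, takes a point from camera to tool coordinates, whose origin is the TCP and whose axes are the flange's). Camera axes: x right, y down, z forward; pixel columns grow to the right and rows downward; lengths in m; the calibration is good to about 2 mm. A picture is of the moment at which its call begins: read the wrist's pose just before it. There is no depth.
- manip.finish_job(): hands the job in, once; it reports no verdict.
The state is a dict: "time_s": time; "joint_positions": joint angles; "joint_vel": joint speeds; "joint_torque": joint torques, N m; "tool_pos": TCP position; "eef_rot": TCP orientation; "wrist_force": force on the tool from outside, world axes, zero at the start; "moment": the same for the moment, N m; "gripper_width": finger opening in m.
Only numpy, scipy, OpenCV 4.12 (cv2) and the standard library are available. Lean on these libraries where they do the work, as an engineer would, in place of code of your own. Each camera call takes 0.05 s, during which the arm holds its last target. There are 200 camera calls.

## Task

Raise the orange-knobbed release lever on the pump head, then screw every winged hose barb standing on the black mat into the manifold port of its own colour, clockwise until it stiffens, stopping with its wings in line with the white marks on the block and not forcing it past them. When all of them are in, put the lever fully down again, and leave the cup, jar and computer mouse where they are.

Things in the scene. Friction and masses are not known exactly. Their poses are not given: they have to be found in the camera images.
- manifold: Fluid manifold clamped to the bench, a dark steel block 92 (x) x 285 (y) x 35 mm, origin at the centre of its underside, z up. Ports on top along its y axis: blue at y = -85 mm, green 0, red +85. Two white marks beside each port (x = -38, +38 mm) lie along its x axis: wings must finish along that axis. Bolts at both ends reach 59 mm high.
- mouth_blue (a point): Centre of the mouth of the blue port, on top of its threaded insert: a ribbed blue nut 58 mm across, top 63 mm above the bench at joint 0, with a socket 34 x 26 mm, 18 mm deep. The barb's shank drops in and then turns with it. x lies along the socket's long side (two white ticks), turning with the insert; half a turn makes no difference. Barb seated: its origin is 16 mm below this point.
- mouth_green (a point): Centre of the mouth of the green port, on top of its threaded insert: a ribbed green nut 58 mm across, top 63 mm above the bench at joint 0, with a socket 34 x 26 mm, 18 mm deep. The barb's shank drops in and then turns with it. x lies along the socket's long side (two white ticks), turning with the insert; half a turn makes no difference. Barb seated: its origin is 16 mm below this point.
- mouth_red (a point): Centre of the mouth of the red port, on top of its threaded insert: a ribbed red nut 58 mm across, top 63 mm above the bench at joint 0, with a socket 34 x 26 mm, 18 mm deep. The barb's shank drops in and then turns with it. x lies along the socket's long side (two white ticks), turning with the insert; half a turn makes no difference. Barb seated: its origin is 16 mm below this point.
- port_blue (a joint): Angle of the blue port's insert, rad, growing clockwise seen from above. Starts at 0 to 0.6; at 2.0 the socket's long side (and the wings of a barb in it) is in line with the white marks. It sinks 2 mm per rad. Friction 0.06 N m; from 1.85 on the seal bites and torque rises by 0.3 N m per rad; past 2.05 it springs back a little when let go. No hard stop: past 2.4 the seal is crushed.
- port_green (a joint): Angle of the green port's insert, rad, growing clockwise seen from above. Starts at 0 to 0.6; at 2.0 the socket's long side (and the wings of a barb in it) is in line with the white marks. It sinks 2 mm per rad. Friction 0.06 N m; from 1.85 on the seal bites and torque rises by 0.3 N m per rad; past 2.05 it springs back a little when let go. No hard stop: past 2.4 the seal is crushed.
- port_red (a joint): Angle of the red port's insert, rad, growing clockwise seen from above. Starts at 0 to 0.6; at 2.0 the socket's long side (and the wings of a barb in it) is in line with the white marks. It sinks 2 mm per rad. Friction 0.06 N m; from 1.85 on the seal bites and torque rises by 0.3 N m per rad; past 2.05 it springs back a little when let go. No hard stop: past 2.4 the seal is crushed.
- barb_blue: Loose blue winged hose barb, 62 mm tall, 70 g, upright on the mat; may be absent. Origin at the centre of its underside, z up, x along the wings (half a turn is the same). From below: brass shank 32 (x) x 24 (y) x 16 mm high, foot bevelled; brass flange 44 mm across, z 16 to 20 mm; wings 48 mm long, 9 mm thick, z 20 to 44 mm, to be gripped across their thickness; 8 mm stem to z = 62 mm.
- barb_green: Loose green winged hose barb, 62 mm tall, 70 g, upright on the mat; may be absent. Origin at the centre of its underside, z up, x along the wings (half a turn is the same). From below: brass shank 32 (x) x 24 (y) x 16 mm high, foot bevelled; brass flange 44 mm across, z 16 to 20 mm; wings 48 mm long, 9 mm thick, z 20 to 44 mm, to be gripped across their thickness; 8 mm stem to z = 62 mm.
- barb_red: Loose red winged hose barb, 62 mm tall, 70 g, upright on the mat; may be absent. Origin at the centre of its underside, z up, x along the wings (half a turn is the same). From below: brass shank 32 (x) x 24 (y) x 16 mm high, foot bevelled; brass flange 44 mm across, z 16 to 20 mm; wings 48 mm long, 9 mm thick, z 20 to 44 mm, to be gripped across their thickness; 8 mm stem to z = 62 mm.
- mat: Black rubber assembly mat, fixed, 300 x 170 x 3 mm, origin at the centre of its underside.
- pump: White pump head fixed to the bench, 120 (x) x 130 (y) x 105 mm, origin at the centre of its underside, front with the roller disc facing its -x. The release lever is pivoted on its top front edge; an orange presser shoe on the front rises with it.
- lever (a joint): Release lever, rad: 0 = fully down (level, pointing to the pump's -x), grows as the knob is raised, stop at 1.25. Friction 0.1 N m: it stays where it is left. Raised means above 1.0, down means below 0.1.
- lever_pivot (a point): Pivot of the release lever, 118 mm above the bench, axes as the pump's; the pivot axis is its y.
- lever_knob (a point): Centre of the orange knob at the end of the lever, 83 mm from the pivot: a cylinder 18 mm across and 20 mm long along the pump's y. It can be pinched from above on its two flat ends and carried along the arc; it overhangs the pump's front by 65 mm when down.
- cup: Bystander: clear sample cup 60 mm across, 55 mm tall; origin under its centre.
- mouse: Bystander: black computer mouse 100 x 60 x 34 mm; origin under its centre.
- jar: Bystander: amber jar with blue cap, 56 mm across, 70 mm tall; origin under its centre.

How it is judged:
By the outcome, as a careful person would: the job done as asked, in the order asked, and still so for the second after the job is handed in, with the robot touching nothing.
Of barb_blue, barb_green, barb_red only 2 to 3 are there at a start; the rules pass over those that are not, and their reading is None.
At some moment in a run one of barb_blue, barb_green, barb_red may be knocked a few centimetres aside while the robot is not near it.
It also fails if it takes over 210 s, if anything falls off the work surface, if the arm or the gripper's body presses on something with over 40 N, if the wrist force passes 120 N, or if a joint passes its speed limit or range.

## Working session

There is one attempt and no reset: what is moved stays moved. The work goes in short steps, Python scripts to look and compute and a shell command to move; the robot and the scene stay as the last step left them, time stands still between calls to the robot, and variables do not carry over. Pictures are saved under pics/ and viewed, about 12 in all and at most 16, crops included, and the job is handed in when it is done.

```bash
mkdir -p pics; ls; cat > h.py <<'E'
import numpy as np, cv2
from cell import manip
def snap(name,fn):
    o=manip.get_obs(); s=manip.snapshot(name); s['o']=o
    cv2.imwrite('pics/'+fn+'.png',s['color'][:,:,::-1])
    np.save('pics/'+fn+'.npy',s,allow_pickle=True); return s
def load(fn): return np.load('pics/'+fn+'.npy',allow_pickle=True).item()
def cam(s):
    if 'rvec' in s and s['rvec'] is not None:
        R=cv2.Rodrigues(np.array(s['rvec'],float))[0]; t=np.array(s['tvec'],float).ravel()
        return R.T,-R.T@t
    T=np.array(s['T_tool_cam']); Rt=np.array(s['o']['eef_rot']); p=np.array(s['o']['tool_pos'])
    return Rt@T[:3,:3],Rt@T[:3,3]+p
def pix(s,uv,z):
    R,c=cam(s); u=cv2.undistortPoints(np.array(uv,float).reshape(-1,1,2),np.array(s['K'],float),np.array(s['dist_coeffs'],float)).reshape(-1,2)
    d=np.c_[u,np.ones(len(u))]@R.T
    z=np.broadcast_to(z,len(u)); return c+d*((z-c[2])/d[:,2])[:,None]
def proj(s,P):
    R,c=cam(s); r=cv2.Rodrigues(R.T)[0]
    return cv2.projectPoints(np.array(P,float).reshape(-1,1,3),r,-R.T@c,np.array(s['K'],float),np.array(s['dist_coeffs'],float))[0].reshape(-1,2)
def totool(P,yaw=None):
    "TCP target P (world,m), jaw(y) axis at world angle yaw deg -> slide mm, rotvec"
    o=manip.get_obs(); R=np.array(o['eef_rot']); p=np.array(o['tool_pos'])
    sl=R.T@(np.array(P)-p)*1000; rv=None
    if yaw is not None:
        a=np.radians(yaw); best=None
        for k in (0,np.pi):
            y=np.array([np.cos(a+k),np.sin(a+k),0]); z=np.array([0,0,-1.]); x=np.cross(y,z)
            r=cv2.Rodrigues(R.T@np.c_[x,y,z])[0].ravel()
            if best is None or np.linalg.norm(r)<np.linalg.norm(best): best=r
        rv=best
    print('slide',sl.round(1),'rot',None if rv is None else rv.round(3)); return sl,rv
def st():
    o=manip.get_obs(); print(o['time_s'],'q',np.round(o['joint_positions'],1),'p',np.round(o['tool_pos'],4),'F',np.round(o['wrist_force'],1),'M',np.round(o['moment'],2),'w',o['gripper_width']); print(np.round(o['eef_rot'],3).tolist())
E
python3 - <<'E'
from h import *
a=snap('scene','s0');b=snap('side','d0');st()
cv2.imwrite('pics/s0b.png',cv2.resize(a['color'][:,:,::-1],(800,600),interpolation=cv2.INTER_CUBIC))
cv2.imwrite('pics/d0b.png',cv2.resize(b['color'][:,:,::-1],(800,600),interpolation=cv2.INTER_CUBIC))
for s in (a,b): print(cam(s)[1], cam(s)[0][:,2])
E
```

```text
pics
0.1 q [-69.6  30.8  -0.3  88.2   0.1  61.2  -4.1] p [0.2659 0.5925 0.2415] F [-0.7 -0.  -0.5] M [-0.02  0.    0.01] w 0.08524989010335594
[[-0.912, 0.409, -0.001], [0.409, 0.912, -0.001], [-0.0, -0.002, -1.0]]
[ 1.28773649 -0.28600703  0.68406329] [-0.76255416  0.32035142 -0.56203747]
[ 0.21742267 -0.83960637  0.66103917] [ 0.24685962  0.82982468 -0.50045113]
```

View pics/s0b.png

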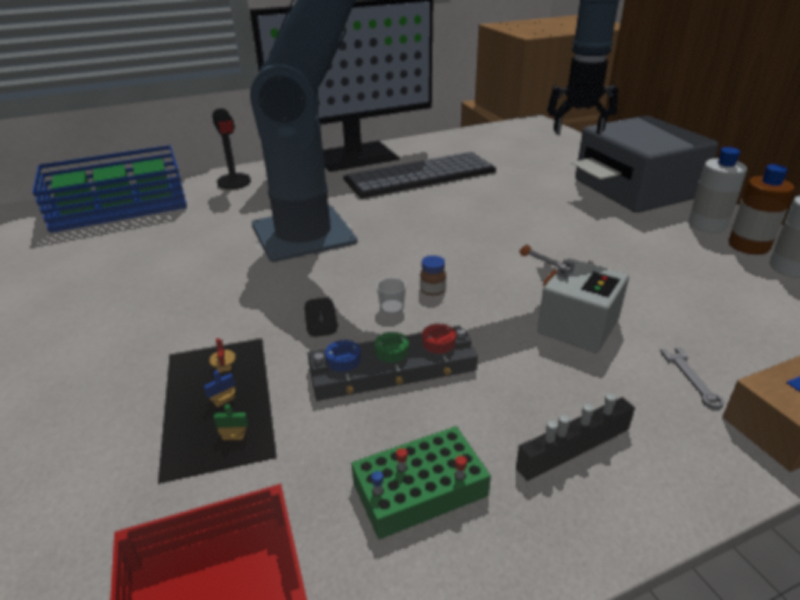

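View pics/d0b.png

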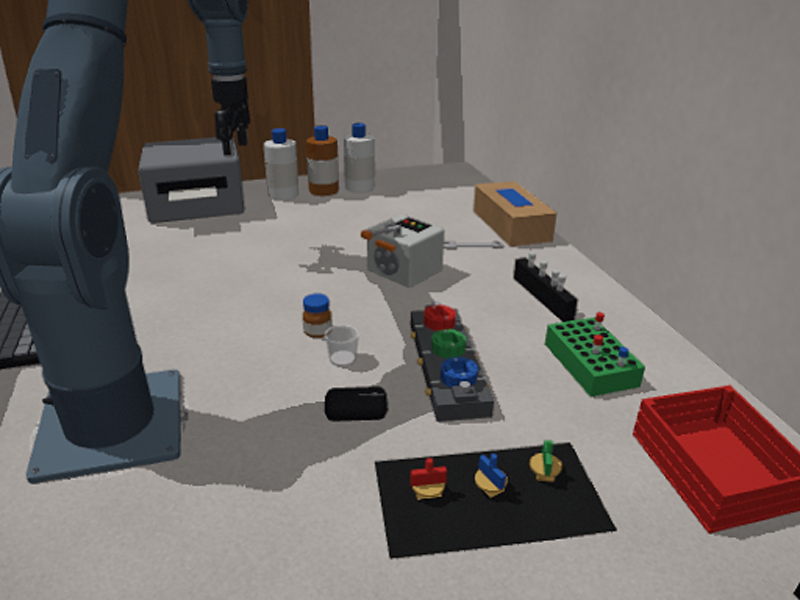

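Scene picture: all three barbs are on the mat, red (222,355), blue (220,388) and green (231,420). Ports are blue (342,354), green (392,346) and red (438,338), with the pump at (585,300) and the knob at (526,250). Side picture: knob (367,235), pump top corners (368,240), (404,257), (443,232), (410,215).

```bash
python3 - <<'E'
from h import *
a=load('s0');b=load('d0');k=1.5625
def tri(u,v):
    Ra,ca=cam(a);Rb,cb=cam(b)
    da=pix(a,[np.array(u)/k],0)[0]-ca; db=pix(b,[np.array(v)/k],0)[0]-cb
    A=np.c_[da,-db]; t=np.linalg.lstsq(A,cb-ca,rcond=None)[0]
    p,q=ca+t[0]*da,cb+t[1]*db; return ((p+q)/2).round(3),np.linalg.norm(p-q).round(4)
print('knob',tri((526,250),(367,235)))
print('pump top side',pix(b,np.array([[368,240],[404,257],[443,232],[410,215]])/k,.105).round(3))
for n,u,v in (('b',(342,352),(461,370)),('g',(392,344),(449,342)),('r',(438,335),(440,315))):
    print(n,tri(u,v),pix(a,[np.array(u)/k],.063).round(3),pix(b,[np.array(v)/k],.063).round(3))
print('barbs scene',pix(a,np.array([[222,355],[220,388],[231,422]])/k,.033).round(3).tolist())
print('barbs side',pix(b,np.array([[429,478],[491,473],[546,458]])/k,.033).round(3).tolist())
A=cv2.resize(a['color'][180:320,90:330,::-1],(800,467),interpolation=cv2.INTER_CUBIC)
B=cv2.resize(b['color'][130:190,220:300,::-1],(800,600),interpolation=cv2.INTER_CUBIC)
cv2.imwrite('pics/lever.png',B)
E
```

```text
knob (array([0.5  , 0.312, 0.131]), np.float64(0.0039))
pump top side [[0.509 0.338 0.105]
 [0.559 0.24  0.105]
 [0.676 0.336 0.105]
 [0.636 0.446 0.105]]
b (array([ 0.555, -0.083,  0.059]), np.float64(0.0044)) [[ 0.557 -0.082  0.063]] [[ 0.553 -0.091  0.063]]
g (array([0.567, 0.003, 0.055]), np.float64(0.0047)) [[0.573 0.002 0.063]] [[ 0.562 -0.011  0.063]]
r (array([0.58 , 0.085, 0.058]), np.float64(0.0027)) [[0.584 0.084 0.063]] [[0.578 0.076 0.063]]
barbs scene [[0.441, -0.267, 0.033], [0.525, -0.284, 0.033], [0.609, -0.281, 0.033]]
barbs side [[0.438, -0.271, 0.033], [0.522, -0.285, 0.033], [0.609, -0.281, 0.033]]
```

View pics/lever.png

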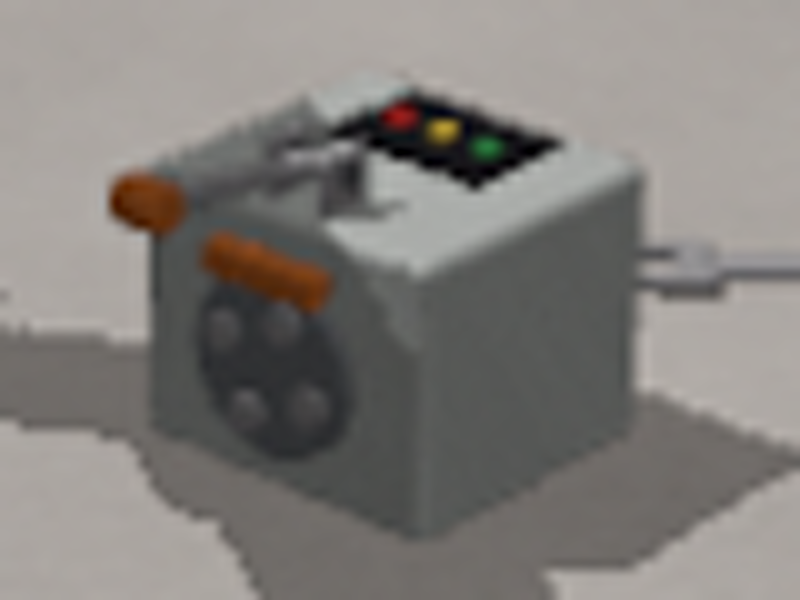

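```bash
python3 - <<'E'
from h import *
b=load('d0')
B=pix(b,[[262.5,183.5],[235.5,173],[283.5,172.5]],0); print(B.round(3))
f=B[1]-B[0]; g=B[2]-B[0]; print(np.linalg.norm(f),np.linalg.norm(g),np.degrees(np.arctan2(f[1],f[0]))-90,np.degrees(np.arctan2(g[1],g[0])))
yaw=np.arctan2(g[1],g[0])
yaw=(yaw+np.arctan2(f[1],f[0])-np.pi/2)/2
R=np.array([[np.cos(yaw),-np.sin(yaw)],[np.sin(yaw),np.cos(yaw)]])
c=np.mean([B[0][:2]+R@[.06,.065],B[1][:2]+R@[.06,-.065],B[2][:2]+R@[-.06,.065]],0)
print('pump',c,np.degrees(yaw))
for th in(0,.2,.4):
  piv=c+R@[-.06+.018,0]; P=np.r_[piv-R@[.083*np.cos(th),0],.118+.083*np.sin(th)]
  print(th,P.round(3),proj(b,P),proj(load('s0'),P))
E
```

```text
[[0.593 0.301 0.   ]
 [0.524 0.4   0.   ]
 [0.69  0.359 0.   ]]
0.12103540957950563 0.11303088195146081 34.96220345169219 30.831456105308664
pump [0.60723513 0.3824139 ] 32.89682977850043
0 [0.502 0.315 0.118] [[235.19780057 153.07203583]] [[337.16410279 164.5261673 ]]
0.2 [0.504 0.315 0.134] [[235.49236853 148.22180197]] [[338.27587071 159.8630154 ]]
0.4 [0.508 0.318 0.15 ] [[236.48351851 143.21258636]] [[340.42263762 155.59107164]]
```

Knob is at about (0.503, 0.314, 0.13) and the pump is yawed about 33°. Next I go above it and look with the wrist camera.

```bash
python3 - <<'E'
from h import *
totool([.503,.314,.25],123)
s=manip.snapshot('wrist'); print(np.round(s['T_tool_cam'],3),s['K'])
E
```

```text
slide [-330.3 -157.1   -8.2] rot [-0.001 -0.001 -0.998]
[[-0.    -0.953 -0.303  0.078]
 [ 1.    -0.     0.    -0.   ]
 [-0.    -0.303  0.953 -0.131]
 [ 0.     0.     0.     1.   ]] [[311.07078947   0.         254.61776512]
 [  0.         311.07078947 194.62943866]
 [  0.           0.           1.        ]]
```

```bash
python3 -m crank '[{"slide":[-55,-26,-1],"delta_rot":[0,0,-0.17],"hand":60},{"slide":[-110,-52,-3],"delta_rot":[0,0,-0.34],"hand":60},{"slide":[-165,-79,-4],"delta_rot":[0,0,-0.51],"hand":60},{"slide":[-220,-105,-6],"delta_rot":[0,0,-0.68],"hand":60},{"slide":[-270,-128,-8],"delta_rot":[0,0,-0.83],"hand":60}]'; python3 -c "
from h import *
totool([.503,.314,.25],123)"
```

```text
time_s: 0.78
tool_pos: [0.4611, 0.3631, 0.2497]
eef_rot: [[-0.916, -0.401, -0.0], [-0.401, 0.916, -0.002], [0.001, -0.001, -1.0]]
wrist_force: [-0.5, 0.7, 1.3]
gripper_width: 0.0602
slide [-18.6 -61.8  -0.2] rot [-0.001 -0.001 -0.163]
```

```bash
python3 -m crank '[{"slide":[-10,-31,0],"delta_rot":[0,0,-0.08],"hand":60},{"slide":[-18.6,-61.8,0],"delta_rot":[0,0,-0.163],"hand":60},{"slide":[-18.6,-61.8,0],"delta_rot":[0,0,-0.163],"hand":60}]'; python3 - <<'E'
from h import *
s=snap('wrist','w1');st()
cv2.imwrite('pics/w1b.png',cv2.resize(s['color'][:,:,::-1],(800,600)))
E
```

```text
time_s: 1.15
tool_pos: [0.505, 0.3107, 0.2495]
eef_rot: [[-0.842, -0.54, -0.0], [-0.54, 0.842, -0.003], [0.002, -0.003, -1.0]]
wrist_force: [-0.4, 0.4, 0.3]
gripper_width: 0.06
1.2 q [-30.5  25.   -7.7  96.3   3.8  59.   83.3] p [0.5034 0.3129 0.2495] F [-0.8  1.   0.4] M [0.02 0.05 0.  ] w 0.06001488368228058
[[-0.841, -0.542, -0.001], [-0.542, 0.841, -0.002], [0.002, -0.001, -1.0]]
```

View pics/w1b.png

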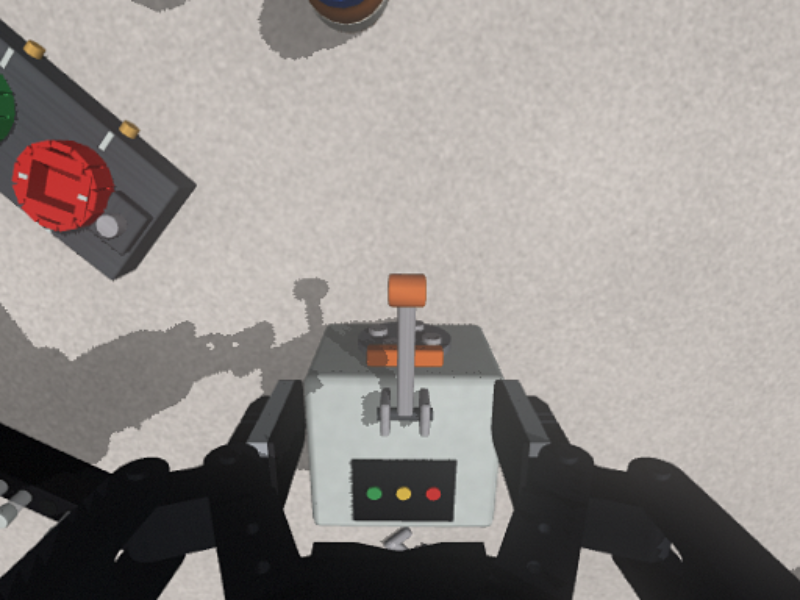

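The knob is centred at (407,290), the pivot at (405,412), and the lever lies along the image vertical. The red socket ticks are at (22,176) and (81,198).

```bash
python3 - <<'E'
from h import *
s=load('w1');k=1.5625
P=pix(s,np.array([[405,412]])/k,.118)[0]; print('piv',P)
for z in(.118,.125,.13,.14,.15):
    K=pix(s,np.array([[407,290]])/k,z)[0]; d=np.linalg.norm((K-P)[:2]); print(z,K.round(4),d,np.hypot(d,z-.118), np.degrees(np.arctan2(*(P-K)[1::-1])))
print('red',pix(s,np.array([[62,183],[22,176],[81,198]])/k,.062).round(4))
E
```

```text
piv [0.56587747 0.35461692 0.118     ]
0.118 [0.5002 0.3134 0.118 ] 0.0775526002339039 0.0775526002339039 32.094619517134866
0.125 [0.4986 0.3122 0.125 ] 0.07954502600168342 0.07985243366115082 32.19204408844559
0.13 [0.4974 0.3114 0.13  ] 0.08096832213316218 0.08185272865982857 32.2586973768292
0.14 [0.4951 0.3097 0.14  ] 0.08381522637497167 0.08665444115732181 32.38521235267504
0.15 [0.4928 0.308  0.15  ] 0.08666251242579381 0.09238176800619735 32.50341460615541
red [[0.5742 0.0914 0.062 ]
 [0.5846 0.0655 0.062 ]
 [0.5764 0.1065 0.062 ]]
```

```bash
python3 -c "
from h import *
totool([.497,.311,.126],122.3)"
```

```text
slide [  6.2   2.  123.5] rot [-0.001 -0.002  0.009]
```

```bash
python3 -m crank '[{"slide":[6.2,2,50],"delta_rot":[0,0,0.009],"hand":60},{"slide":[6.2,2,100],"delta_rot":[0,0,0.009],"hand":50},{"slide":[6.2,2,123.5],"delta_rot":[0,0,0.009],"hand":40},{"slide":[6.2,2,123.5],"delta_rot":[0,0,0.009],"hand":10},{"slide":[6.2,2,123.5],"delta_rot":[0,0,0.009],"hand":10}]' ; python3 -m crank '[{"slide":[0,0,0],"delta_rot":[0,0,0],"hand":10},{"slide":[0,0,0],"delta_rot":[0,0,0],"hand":10}]'; python3 -c "
from h import *
st()
p=np.array(manip.get_obs()['tool_pos']);P=np.array([.566,.355]);d=np.array([np.cos(np.radians(32.3)),np.sin(np.radians(32.3))])
for th in (.15,.4,.65,.9,1.1,1.2): totool(np.r_[P-d*.083*np.cos(th),.118+.083*np.sin(th)-.008])"
```

```text
time_s: 1.82
tool_pos: [0.4957, 0.31, 0.126]
eef_rot: [[-0.845, -0.534, -0.003], [-0.534, 0.845, -0.005], [0.006, -0.002, -1.0]]
wrist_force: [-2.2, -3.8, -3.3]
gripper_width: 0.019
time_s: 2.08
tool_pos: [0.4958, 0.31, 0.1265]
eef_rot: [[-0.845, -0.534, -0.003], [-0.534, 0.845, -0.005], [0.005, -0.003, -1.0]]
wrist_force: [-0.4, -2.1, -3.4]
gripper_width: 0.019
2.075 q [-31.3  33.2  -6.9 102.6   5.6  44.8  81.2] p [0.4958 0.31   0.1265] F [-0.4 -2.1 -3.4] M [-0.7   0.36  0.13] w 0.018984901186771572
[[-0.845, -0.534, -0.003], [-0.534, 0.845, -0.005], [0.005, -0.003, -1.0]]
slide [-1.3  0.5  4.1] rot None
slide [ -6.9   0.5 -15.8] rot None
slide [-17.1   0.4 -33.8] rot None
slide [-31.5   0.4 -48.7] rot None
slide [-45.4   0.4 -57.7] rot None
slide [-53.    0.4 -61.1] rot None
```

```bash
python3 -m crank '[{"slide":[-3,0,-8],"delta_rot":[0,0,0],"hand":10},{"slide":[-7,0,-18],"delta_rot":[0,0,0],"hand":10},{"slide":[-12,0,-28],"delta_rot":[0,0,0],"hand":10},{"slide":[-18,0,-36],"delta_rot":[0,0,0],"hand":10},{"slide":[-25,0,-44],"delta_rot":[0,0,0],"hand":10}]' ; python3 -c "
from h import *
st()
P=np.array([.566,.355]);d=np.array([np.cos(np.radians(32.3)),np.sin(np.radians(32.3))])
for th in (.9,1,1.1,1.2): totool(np.r_[P-d*.083*np.cos(th),.118+.083*np.sin(th)-.008])"
```

```text
time_s: 2.7
tool_pos: [0.5173, 0.3235, 0.1708]
eef_rot: [[-0.846, -0.534, -0.003], [-0.534, 0.846, -0.006], [0.006, -0.003, -1.0]]
wrist_force: [0.3, -2.4, -8.8]
gripper_width: 0.0187
2.7 q [-31.2  31.9  -7.1  97.2   4.9  51.5  82. ] p [0.5173 0.3235 0.1708] F [ 0.3 -2.4 -8.8] M [-0.91  0.37  0.04] w 0.018702121176051495
[[-0.846, -0.534, -0.003], [-0.534, 0.846, -0.006], [0.006, -0.003, -1.0]]
slide [-6.4  0.6 -4.2] rot None
slide [-13.1   0.6  -9.1] rot None
slide [-20.3   0.6 -13.3] rot None
slide [-27.8   0.6 -16.7] rot None
```

```bash
python3 -m crank '[{"slide":[-7,0,-5],"delta_rot":[0,0,0],"hand":10},{"slide":[-14,0,-10],"delta_rot":[0,0,0],"hand":10},{"slide":[-20,0,-13.5],"delta_rot":[0,0,0],"hand":10},{"slide":[-24,0,-15.5],"delta_rot":[0,0,0],"hand":10},{"slide":[-25,0,-16],"delta_rot":[0,0,0],"hand":10}]' ; python3 -c "
from h import *
st()"
```

```text
time_s: 3.32
tool_pos: [0.5387, 0.337, 0.187]
eef_rot: [[-0.845, -0.534, -0.004], [-0.534, 0.845, -0.006], [0.006, -0.003, -1.0]]
wrist_force: [-3.3, -4.9, -5.8]
gripper_width: 0.0181
3.325 q [-31.3  33.1  -6.9  92.5   4.8  55.   82.4] p [0.5387 0.337  0.187 ] F [-3.3 -4.9 -5.8] M [-1.23  0.94  0.16] w 0.018123082316293698
[[-0.845, -0.534, -0.004], [-0.534, 0.845, -0.006], [0.006, -0.003, -1.0]]
```

```bash
python3 -m crank '[{"slide":[0,0,0],"delta_rot":[0,0,0],"hand":45},{"slide":[0,0,0],"delta_rot":[0,0,0],"hand":45},{"slide":[0,0,-30],"delta_rot":[0,0,0],"hand":45},{"slide":[20,0,-80],"delta_rot":[0,0,0],"hand":45},{"slide":[30,0,-100],"delta_rot":[0,0,0],"hand":60}]' ; python3 - <<'E'
from h import *
s=snap('wrist','w2');st()
cv2.imwrite('pics/w2b.png',cv2.resize(s['color'][:,:,::-1],(800,600)))
# predicted knob pixel vs theta
P=np.array([.566,.355]);d=np.array([np.cos(np.radians(32.3)),np.sin(np.radians(32.3))])
for th in (.8,.9,1,1.1,1.2): print(th,proj(s,np.r_[P-d*.083*np.cos(th),.118+.083*np.sin(th)])*1.5625)
print(proj(s,[.566,.355,.118])*1.5625)
E
```

```text
time_s: 3.95
tool_pos: [0.5148, 0.3232, 0.2914]
eef_rot: [[-0.845, -0.535, 0.002], [-0.535, 0.845, -0.001], [-0.001, -0.002, -1.0]]
wrist_force: [0.5, 1.1, 0.6]
gripper_width: 0.0598
4.0 q [-30.9  24.   -7.5  91.5   3.5  64.6  83. ] p [0.5146 0.323  0.2929] F [ 0.3 -0.4  1.3] M [ 0.03  0.01 -0.03] w 0.06002960838764893
[[-0.845, -0.535, 0.003], [-0.535, 0.845, -0.001], [-0.002, -0.002, -1.0]]
0.8 [[397.19591704 307.43013548]]
0.9 [[397.15980052 321.99931927]]
1 [[397.12761101 337.41103911]]
1.1 [[397.10011576 353.38290872]]
1.2 [[397.07796859 369.60328636]]
[[397.51517034 360.68878989]]
```

View pics/w2b.png

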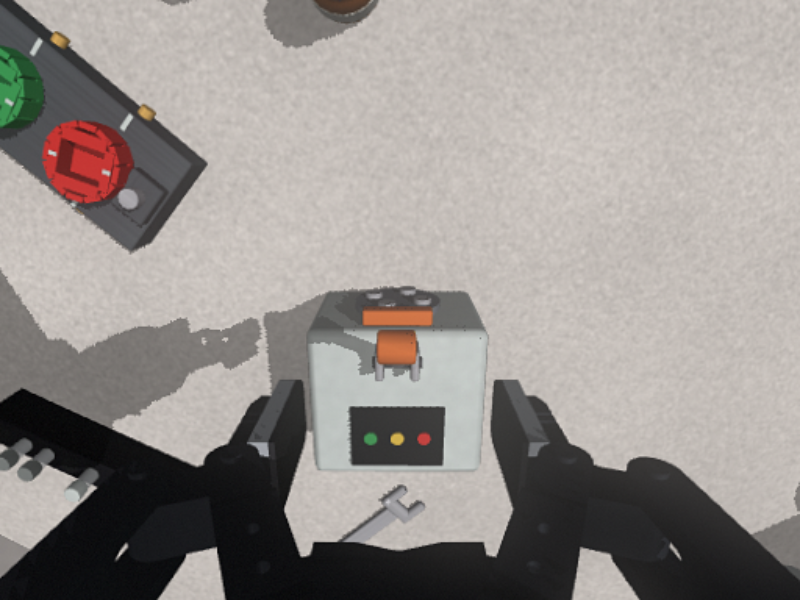

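Knob is at (397,347), so the lever stands at roughly 1.06–1.17 rad. That is raised, but I want more margin, so I'll nudge it from the front with closed fingers.

```bash
python3 -m crank '[{"slide":[12,0,0],"delta_rot":[0,0,0],"hand":0},{"slide":[25,0,40],"delta_rot":[0,0,0],"hand":0},{"slide":[25,0,98],"delta_rot":[0,0,0],"hand":0},{"slide":[25,0,98],"delta_rot":[0,0,0],"hand":0}]' ; python3 -c "
from h import *
st()
P=np.array([.566,.355]);d=np.array([np.cos(np.radians(32.3)),np.sin(np.radians(32.3))])
totool(np.r_[P-d*.048,.195])"
```

```text
time_s: 4.5
tool_pos: [0.4902, 0.3072, 0.1903]
eef_rot: [[-0.845, -0.535, -0.006], [-0.535, 0.845, -0.007], [0.008, -0.003, -1.0]]
wrist_force: [0.1, -0.1, 0.8]
gripper_width: -0.0
4.5 q [-30.9  27.8  -7.5 101.2   4.6  51.8  81.9] p [0.4902 0.3072 0.1903] F [ 0.1 -0.1  0.8] M [-0.03 -0.03  0.05] w -4.807232987627786e-05
[[-0.845, -0.535, -0.006], [-0.535, 0.845, -0.007], [0.008, -0.003, -1.0]]
slide [-41.6  -0.1  -5.1] rot None
```

```bash
python3 -m crank '[{"slide":[-15,0,-2],"delta_rot":[0,0,0],"hand":0},{"slide":[-28,0,-3],"delta_rot":[0,0,0],"hand":0},{"slide":[-36,0,-4],"delta_rot":[0,0,0],"hand":0},{"slide":[-42,0,-4],"delta_rot":[0,0,0],"hand":0}]' ; python3 -m crank '[{"slide":[1,0,0],"delta_rot":[0,0,0],"hand":0}]'
```

```text
time_s: 5.0
tool_pos: [0.5264, 0.3302, 0.1948]
eef_rot: [[-0.845, -0.535, -0.005], [-0.535, 0.845, -0.006], [0.007, -0.002, -1.0]]
wrist_force: [-1.9, -1.5, 2.0]
gripper_width: 0.0003
time_s: 5.12
tool_pos: [0.5262, 0.3301, 0.195]
eef_rot: [[-0.845, -0.535, -0.004], [-0.535, 0.845, -0.005], [0.006, -0.002, -1.0]]
wrist_force: [0.1, -0.6, -0.6]
gripper_width: 0.0
```

Lever is up against its stop (about 1.24 rad). Now over to the mat.

```bash
python3 -m crank '[{"slide":[25,0,-20],"delta_rot":[0,0,0.17],"hand":0},{"slide":[50,-30,-60],"delta_rot":[0,0,0.34],"hand":40},{"slide":[70,-80,-100],"delta_rot":[0,0,0.5],"hand":60},{"slide":[90,-130,-105],"delta_rot":[0,0,0.66],"hand":60},{"slide":[105,-180,-105],"delta_rot":[0,0,0.83],"hand":60}]' ; python3 -c "
from h import *
totool([.52,-.26,.30],0)"
```

```text
time_s: 5.75
tool_pos: [0.535, 0.1205, 0.3026]
eef_rot: [[-0.963, 0.268, -0.0], [0.268, 0.963, -0.004], [-0.001, -0.004, -1.0]]
wrist_force: [0.3, 1.0, -0.7]
gripper_width: 0.0598
slide [ -87.6 -370.6    4.2] rot [-0.003  0.003  1.299]
```

```bash
python3 -m crank '[{"slide":[-13,-53,0],"delta_rot":[0,0,0.17],"hand":60},{"slide":[-26,-106,0],"delta_rot":[0,0,0.34],"hand":60},{"slide":[-38,-159,0],"delta_rot":[0,0,0.51],"hand":60},{"slide":[-50,-212,0],"delta_rot":[0,0,0.68],"hand":60},{"slide":[-63,-265,0],"delta_rot":[0,0,0.85],"hand":60}]' ; python3 -c "
from h import *
totool([.52,-.26,.30],0)"
```

```text
time_s: 6.38
tool_pos: [0.5246, -0.1533, 0.3041]
eef_rot: [[-0.43, 0.903, 0.001], [0.903, 0.43, -0.004], [-0.004, -0.001, -1.0]]
wrist_force: [0.0, -0.3, -0.2]
gripper_width: 0.0601
slide [-94.3 -50.    4.6] rot [0.    0.004 0.444]
```

```bash
python3 -m crank '[{"slide":[-32,-17,1],"delta_rot":[0,0,0.15],"hand":60},{"slide":[-64,-34,3],"delta_rot":[0,0,0.3],"hand":60},{"slide":[-94,-50,4.6],"delta_rot":[0,0,0.444],"hand":60},{"slide":[-94,-50,4.6],"delta_rot":[0,0.004,0.444],"hand":60}]' ; python3 - <<'E'
from h import *
s=snap('wrist','w3');st()
cv2.imwrite('pics/w3b.png',cv2.resize(s['color'][:,:,::-1],(800,600)))
E
```

```text
time_s: 6.88
tool_pos: [0.5188, -0.2628, 0.3001]
eef_rot: [[0.005, 1.0, 0.001], [1.0, -0.005, -0.002], [-0.002, 0.001, -1.0]]
wrist_force: [0.8, 0.7, -0.8]
gripper_width: 0.06
6.925 q [  0.4  22.3  29.   96.6 -11.8  64.1  32.6] p [ 0.5195 -0.2607  0.2999] F [ 0.3  0.2 -0.4] M [ 0.04 -0.    0.04] w 0.059917542916816086
[[0.001, 1.0, 0.001], [1.0, -0.001, -0.001], [-0.001, 0.001, -1.0]]
```

View pics/w3b.png

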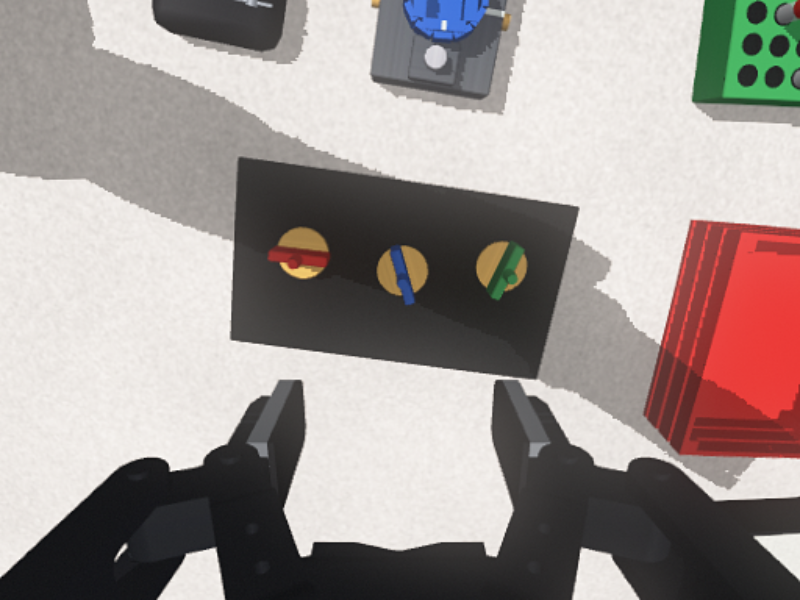

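Red flange is centred at (303,253) with wings (269,256)–(329,258). Blue is at (402,271) with wings (396,248)–(408,302). Green is at (502,267) with wings (516,246)–(495,297).

```bash
python3 - <<'E'
from h import *
s=load('w3');k=1.5625
for n,c,e1,e2 in (('r',(303,253),(269,256),(329,258)),('b',(402,271),(396,248),(408,302)),('g',(502,267),(516,246),(495,297))):
    C=pix(s,[np.array(c)/k],.023)[0]; E=pix(s,np.array([e1,e2])/k,.042); d=E[1]-E[0]
    print(n,C.round(4),E.mean(0).round(4),np.linalg.norm(d).round(3),np.degrees(np.arctan2(d[1],d[0])))
E
```

```text
r [ 0.4379 -0.2692  0.023 ] [ 0.4382 -0.2685  0.042 ] 0.049 -2.3939425074044482
b [ 0.5225 -0.2855  0.023 ] [ 0.5224 -0.2846  0.042 ] 0.047 -77.99527564081437
g [ 0.6089 -0.2824  0.023 ] [ 0.6077 -0.282   0.042 ] 0.046 -108.90140196363356
```

```bash
python3 -c "
from h import *
totool([.5225,-.285,.040],12)"
```

```text
slide [-24.2   2.9 259.9] rot [ 0.     0.001 -0.211]
```

```bash
python3 -m crank '[{"slide":[-8,1,60],"delta_rot":[0,0,-0.07],"hand":50},{"slide":[-16,2,120],"delta_rot":[0,0,-0.14],"hand":45},{"slide":[-24,3,180],"delta_rot":[0,0,-0.21],"hand":45},{"slide":[-24.2,3,220],"delta_rot":[0,0,-0.211],"hand":45},{"slide":[-24.2,3,240],"delta_rot":[0,0,-0.211],"hand":45}]' ; python3 -c "
from h import *
st();totool([.5225,-.285,.040],12)"
```

```text
time_s: 7.55
tool_pos: [0.5222, -0.283, 0.0579]
eef_rot: [[-0.211, 0.978, -0.001], [0.978, 0.211, 0.002], [0.002, -0.001, -1.0]]
wrist_force: [-0.4, 0.5, 0.4]
gripper_width: 0.0452
7.55 q [ 10.5  41.2  18.9 103.8 -20.1  38.4  53.1] p [ 0.5222 -0.283   0.0579] F [-0.4  0.5  0.4] M [-0.04  0.   -0.01] w 0.04522154830302248
[[-0.211, 0.978, -0.001], [0.978, 0.211, 0.002], [0.002, -0.001, -1.0]]
slide [-2.1 -0.1 17.9] rot [-0.001 -0.002  0.003]
```

```bash
python3 -m crank '[{"slide":[-2,0,18],"delta_rot":[0,0,0],"hand":45},{"slide":[-2,0,18],"delta_rot":[0,0,0],"hand":0},{"slide":[-2,0,18],"delta_rot":[0,0,0],"hand":0},{"slide":[-2,0,18],"delta_rot":[0,0,0],"hand":0},{"slide":[-2,0,18],"delta_rot":[0,0,0],"hand":0}]' ; python3 -c "
from h import *
st();s=snap('scene','s1')"
```

```text
time_s: 8.18
tool_pos: [0.5235, -0.2854, 0.0412]
eef_rot: [[-0.211, 0.978, 0.001], [0.978, 0.211, 0.001], [0.001, 0.001, -1.0]]
wrist_force: [-0.4, -1.1, 6.6]
gripper_width: 0.0075
8.175 q [ 11.2  42.8  18.1 103.6 -20.8  36.8  53.7] p [ 0.5235 -0.2854  0.0412] F [-0.4 -1.1  6.6] M [ 0.08  0.05 -0.01] w 0.00746342645292642
[[-0.211, 0.978, 0.001], [0.978, 0.211, 0.001], [0.001, 0.001, -1.0]]
```

```bash
python3 -m crank '[{"slide":[0,0,-30],"delta_rot":[0,0,0],"hand":0},{"slide":[0,0,-90],"delta_rot":[0,0,0],"hand":0},{"slide":[30,15,-140],"delta_rot":[0,0,0],"hand":0},{"slide":[80,25,-160],"delta_rot":[0,0,0],"hand":0},{"slide":[110,30,-160],"delta_rot":[0,0,0],"hand":0}]' ;python3 -m crank '[{"slide":[0,0,0],"delta_rot":[0,0,0],"hand":0}]'; python3 - <<'E'
from h import *
s=snap('wrist','w4');st()
cv2.imwrite('pics/w4b.png',cv2.resize(s['color'][:,:,::-1],(800,600)))
E
```

```text
time_s: 8.85
tool_pos: [0.5308, -0.1691, 0.2033]
eef_rot: [[-0.213, 0.977, 0.004], [0.977, 0.213, 0.002], [0.001, 0.005, -1.0]]
wrist_force: [-0.4, -1.0, -0.7]
gripper_width: 0.007
time_s: 8.98
tool_pos: [0.531, -0.166, 0.2035]
eef_rot: [[-0.217, 0.976, 0.004], [0.976, 0.217, 0.003], [0.002, 0.005, -1.0]]
wrist_force: [0.9, -0.5, -0.8]
gripper_width: 0.007
9.025 q [ -5.5  25.6  24.1 105.8 -13.4  51.1  37.4] p [ 0.5311 -0.1678  0.2038] F [ 0.7 -0.9 -0.6] M [-0.02 -0.04  0.04] w 0.007588545658039376
[[-0.215, 0.977, 0.005], [0.977, 0.215, 0.002], [0.001, 0.006, -1.0]]
```

View pics/w4b.png

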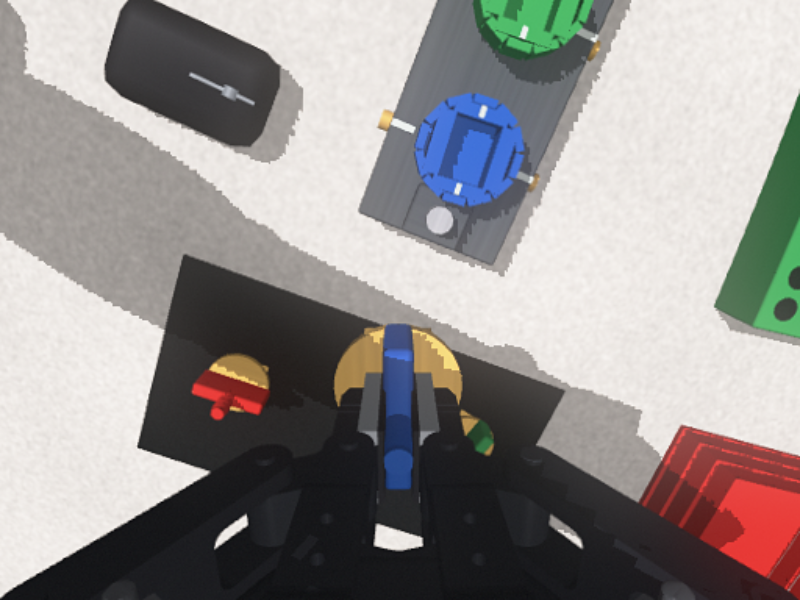

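Blue nut is centred at (470,150) with socket ticks at (482,112) and (458,188). The block marks are at (402,127) and (524,178).

```bash
python3 - <<'E'
from h import *
s=load('w4');k=1.5625
T=pix(s,np.array([[482,112],[458,188]])/k,.063);M=pix(s,np.array([[402,127],[524,178]])/k,.035)
C=pix(s,np.array([[470,150]])/k,.063)
ang=lambda A:np.degrees(np.arctan2(*(A[1]-A[0])[1::-1]))
for A in(T,M):print(A.round(4).tolist(),A.mean(0).round(4),np.linalg.norm(A[0]-A[1]),ang(A))
print(C,'theta est',2-np.radians((ang(T)-ang(M))%180))
# marks at red and green from w1? red mouth estimate
s=load('w2');print('red',pix(s,np.array([[52,153],[106,172],[87,161]])/k,.062).round(4))
E
```

```text
[[0.5537, -0.0608, 0.063], [0.5512, -0.1018, 0.063]] [ 0.5524 -0.0813  0.063 ] 0.04107539718933563 -93.58230788381732
[[0.5143, -0.0762, 0.035], [0.5925, -0.0884, 0.035]] [ 0.5534 -0.0823  0.035 ] 0.07913853966465557 -8.86841389931551
[[ 0.55245712 -0.0809525   0.063     ]] theta est 0.3369437186251816
red [[0.5843 0.066  0.062 ]
 [0.5754 0.1071 0.062 ]
 [0.5757 0.0915 0.062 ]]
```

Blue mouth is at about (0.553, -0.0815) with wings at 86.4° (insert about 0.34 rad), and red agrees with the block geometry. Moving above blue.

```bash
python3 -c "
from h import *
totool([.553,-.0817,.112],-3.6)"
```

```text
slide [79.3 39.4 92.1] rot [ 0.005 -0.002  0.28 ]
```

```bash
python3 -m crank '[{"slide":[40,20,10],"delta_rot":[0,0,0.14],"hand":0},{"slide":[79,39,40],"delta_rot":[0.005,-0.002,0.28],"hand":0},{"slide":[79.3,39.4,80],"delta_rot":[0.005,-0.002,0.28],"hand":0},{"slide":[79.3,39.4,88],"delta_rot":[0.005,-0.002,0.28],"hand":0},{"slide":[79.3,39.4,88],"delta_rot":[0.005,-0.002,0.28],"hand":0}]' ;python3 - <<'E'
from h import *
s=snap('wrist','w5');st();b=snap('side','d5')
totool([.553,-.0817,.085],-3.6)
cv2.imwrite('pics/w5b.png',np.hstack([cv2.resize(s['color'][150:310,190:330,::-1],(480,548),interpolation=2),cv2.resize(b['color'][190:280,260:330,::-1],(320,411),interpolation=2)[:548].copy() if 0 else np.zeros((548,1,3),np.uint8)]))
E
```

```text
time_s: 9.65
tool_pos: [0.5529, -0.0838, 0.1164]
eef_rot: [[0.066, 0.998, 0.0], [0.998, -0.066, -0.001], [-0.001, 0.0, -1.0]]
wrist_force: [0.7, -0.6, -0.3]
gripper_width: 0.0075
9.7 q [-13.9  33.6  23.8 108.4 -19.5  41.9  17.2] p [ 0.5535 -0.0837  0.1172] F [ 0.8 -0.1 -0.6] M [-0.02 -0.01 -0.01] w 0.007698877634205566
[[0.065, 0.998, 0.002], [0.998, -0.065, -0.001], [-0.001, 0.002, -1.0]]
slide [ 1.7 -1.1 32.5] rot [ 0.003  0.001 -0.002]
```

View pics/w5b.png

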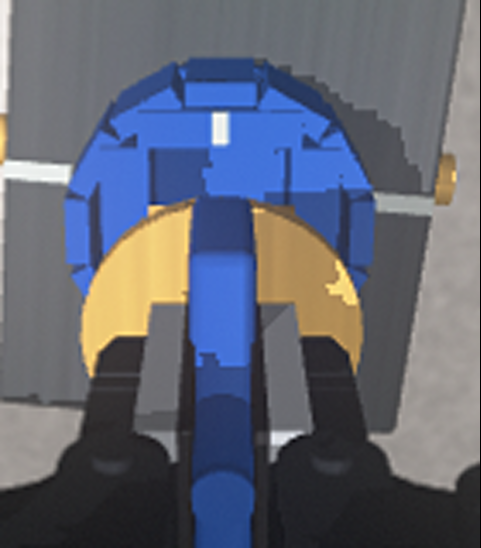

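The tick at x=220 and the wing centred at x=222 in this crop line up laterally. Lowering.

```bash
python3 -m crank '[{"slide":[1.7,-1.1,8],"delta_rot":[0.003,0,0],"hand":0},{"slide":[1.7,-1.1,16],"delta_rot":[0.003,0,0],"hand":0},{"slide":[1.7,-1.1,20],"delta_rot":[0.003,0,0],"hand":0}]' ;python3 - <<'E'
from h import *
st();totool([.553,-.0817,.085],-3.6)
E
```

```text
time_s: 10.12
tool_pos: [0.5526, -0.0816, 0.097]
eef_rot: [[0.065, 0.998, -0.001], [0.998, -0.065, -0.001], [-0.001, -0.001, -1.0]]
wrist_force: [0.9, 0.2, -0.3]
gripper_width: 0.0073
10.125 q [-13.4  35.4  22.8 108.9 -20.5  39.8  17.8] p [ 0.5526 -0.0816  0.097 ] F [ 0.9  0.2 -0.3] M [-0.01 -0.04 -0.01] w 0.007268909655844071
[[0.065, 0.998, -0.001], [0.998, -0.065, -0.001], [-0.001, -0.001, -1.0]]
slide [-0.1  0.4 12. ] rot [-0.001  0.001 -0.002]
```

```bash
python3 -m crank '[{"slide":[0,0,5],"delta_rot":[0,0,0],"hand":0},{"slide":[0,0,10],"delta_rot":[0,0,0],"hand":0},{"slide":[0,0,13],"delta_rot":[0,0,0],"hand":0},{"slide":[0,0,13],"delta_rot":[0,0,0],"hand":0}]' ;python3 - <<'E'
from h import *
st()
E
```

```text
time_s: 10.62
tool_pos: [0.5525, -0.0816, 0.0843]
eef_rot: [[0.065, 0.998, -0.001], [0.998, -0.065, -0.0], [-0.0, -0.001, -1.0]]
wrist_force: [-2.5, 0.7, 3.3]
gripper_width: 0.0075
10.625 q [-12.8  36.5  22.2 109.1 -21.1  38.5  18.4] p [ 0.5525 -0.0816  0.0843] F [-2.5  0.7  3.3] M [0.15 0.31 0.01] w 0.007532897287677849
[[0.065, 0.998, -0.001], [0.998, -0.065, -0.0], [-0.0, -0.001, -1.0]]
```

```bash
python3 -m crank '[{"slide":[0,0,0.3],"delta_rot":[0,0,0.16],"hand":0},{"slide":[0,0,0.6],"delta_rot":[0,0,0.32],"hand":0},{"slide":[0,0,1],"delta_rot":[0,0,0.48],"hand":0},{"slide":[0,0,1.3],"delta_rot":[0,0,0.64],"hand":0},{"slide":[0,0,1.6],"delta_rot":[0,0,0.8],"hand":0}]' ;python3 - <<'E'
from h import *
st();totool([.553,-.0817,.081],-98.87)
E
```

```text
time_s: 11.25
tool_pos: [0.5525, -0.0815, 0.083]
eef_rot: [[0.765, 0.645, -0.001], [0.645, -0.765, 0.0], [-0.001, -0.001, -1.0]]
wrist_force: [-0.3, -0.1, 2.5]
gripper_width: 0.0075
11.25 q [-21.2  39.5  33.9 109.6 -32.8  41.  -17.6] p [ 0.5525 -0.0815  0.083 ] F [-0.3 -0.1  2.5] M [-0.01  0.32  0.03] w 0.007457697874814594
[[0.765, 0.645, -0.001], [0.645, -0.765, 0.0], [-0.001, -0.001, -1.0]]
slide [0.2 0.4 2. ] rot [-0.     0.001  0.855]
```

```bash
python3 -m crank '[{"slide":[0,0,0.3],"delta_rot":[0,0,0.16],"hand":0},{"slide":[0,0,0.6],"delta_rot":[0,0,0.32],"hand":0},{"slide":[0,0,0.9],"delta_rot":[0,0,0.48],"hand":0},{"slide":[0,0,1.2],"delta_rot":[0,0,0.64],"hand":0},{"slide":[0,0,1.5],"delta_rot":[0,0,0.75],"hand":0}]' ;python3 - <<'E'
from h import *
st();totool([.553,-.0817,.081],-98.87)
E
```

```text
time_s: 11.88
tool_pos: [0.5524, -0.0814, 0.0815]
eef_rot: [[0.999, -0.053, -0.002], [-0.053, -0.999, 0.0], [-0.002, -0.0, -1.0]]
wrist_force: [-2.0, -0.3, 0.9]
gripper_width: 0.0075
11.875 q [-28.1  43.7  44.5 110.  -43.4  44.8 -52. ] p [ 0.5524 -0.0814  0.0815] F [-2.  -0.3  0.9] M [-0.01  0.36  0.06] w 0.007451088924450685
[[0.999, -0.053, -0.002], [-0.053, -0.999, 0.0], [-0.002, -0.0, -1.0]]
slide [0.6 0.2 0.5] rot [-0.     0.002  0.102]
```

```bash
python3 -m crank '[{"slide":[0,0,0.1],"delta_rot":[0,0,0.05],"hand":0},{"slide":[0,0,0.2],"delta_rot":[0,0,0.1],"hand":0},{"slide":[0,0,0.2],"delta_rot":[0,0,0.104],"hand":0},{"slide":[0,0,0.2],"delta_rot":[0,0,0.104],"hand":0}]' ;python3 - <<'E'
from h import *
st();totool([.553,-.0817,.081],-98.87)
E
```

```text
time_s: 12.38
tool_pos: [0.5525, -0.0814, 0.0814]
eef_rot: [[0.988, -0.155, -0.002], [-0.155, -0.988, 0.0], [-0.002, 0.0, -1.0]]
wrist_force: [-0.9, 0.1, 2.1]
gripper_width: 0.0074
12.375 q [-29.   44.4  45.8 110.  -44.7  45.4 -56.7] p [ 0.5525 -0.0814  0.0814] F [-0.9  0.1  2.1] M [-0.09  0.24  0.69] w 0.007379085127347833
[[0.988, -0.155, -0.002], [-0.155, -0.988, 0.0], [-0.002, 0.0, -1.0]]
slide [0.6 0.2 0.4] rot [ 0.     0.002 -0.   ]
```

```bash
python3 -m crank '[{"slide":[0,0,0],"delta_rot":[0,0,0],"hand":0}]' ;python3 -c "
from h import *
st()"; python3 -m crank '[{"slide":[0,0,0],"delta_rot":[0,0,0],"hand":35},{"slide":[0,0,0],"delta_rot":[0,0,0],"hand":45},{"slide":[0,0,-30],"delta_rot":[0,0,0],"hand":45},{"slide":[0,0,-90],"delta_rot":[0,0,0],"hand":45},{"slide":[-60,0,-130],"delta_rot":[0,0,0],"hand":45}]';python3 - <<'E'
from h import *
s=snap('wrist','w6');st()
cv2.imwrite('pics/w6b.png',cv2.resize(s['color'][:,:,::-1],(800,600)))
E
```

```text
time_s: 12.5
tool_pos: [0.5525, -0.0814, 0.0814]
eef_rot: [[0.988, -0.154, -0.002], [-0.154, -0.988, 0.0], [-0.002, 0.0, -1.0]]
wrist_force: [-1.2, 1.1, 2.4]
gripper_width: 0.0072
12.5 q [-29.   44.4  45.8 110.  -44.7  45.4 -56.7] p [ 0.5525 -0.0814  0.0814] F [-1.2  1.1  2.4] M [-0.09  0.18  0.69] w 0.007242775543643411
[[0.988, -0.154, -0.002], [-0.154, -0.988, 0.0], [-0.002, 0.0, -1.0]]
time_s: 13.12
tool_pos: [0.5047, -0.0744, 0.2091]
eef_rot: [[0.988, -0.153, 0.005], [-0.153, -0.988, -0.002], [0.005, 0.002, -1.0]]
wrist_force: [-0.6, -0.2, 2.0]
gripper_width: 0.045
13.175 q [-41.4  29.6  59.5 114.2 -31.8  54.3 -64.6] p [ 0.4965 -0.0739  0.2098] F [-5.9 -2.9  0.3] M [-0.14  0.32 -0.03] w 0.044714981481896725
[[0.988, -0.157, -0.002], [-0.157, -0.988, 0.004], [-0.002, -0.003, -1.0]]
```

View pics/w6b.png

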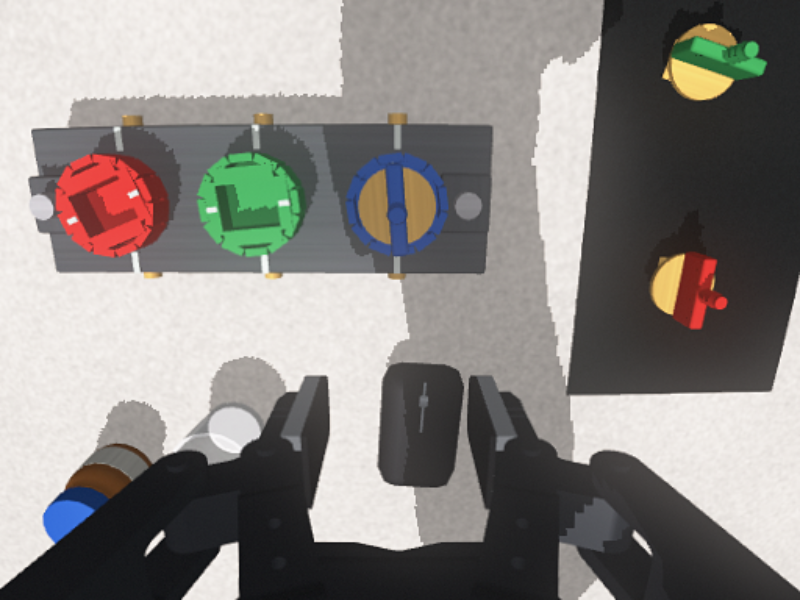

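Blue is seated with its wings (396,164)–(399,255) between the marks at x≈397. Green socket ticks are (212,210) and (284,203), red ticks (72,220) and (133,194). The red barb is at (683,284) and the green barb at (703,62).

```bash
python3 - <<'E'
from h import *
s=load('w6');k=1.5625
def L(n,e,z):
    E=pix(s,np.array(e)/k,z);d=E[1]-E[0];a=np.degrees(np.arctan2(d[1],d[0]))
    print(n,E.mean(0).round(4),np.linalg.norm(d).round(4),a.round(2))
L('bluewing',[(396,165),(399,254)],.086)
L('bmarks',[(397,136),(397,262)],.035);L('gmarks',[(257,137),(265,263)],.035);L('rmarks',[(118,138),(136,263)],.035)
L('gticks',[(212,210),(284,203)],.062);L('rticks',[(72,220),(133,194)],.062)
L('redwing',[(705,256),(694,326)],.042);L('greenwing',[(680,44),(764,74)],.042)
print(pix(s,np.array([(679,284),(703,62)])/k,.023).round(4))
E
```

```text
bluewing [ 0.5523 -0.0817  0.086 ] 0.0458 173.1
bmarks [ 0.5525 -0.0814  0.035 ] 0.0771 171.14
gmarks [0.5652 0.0022 0.035 ] 0.0775 170.48
rmarks [0.579  0.0868 0.035 ] 0.078 171.04
gticks [0.5653 0.0025 0.062 ] 0.0419 -93.86
rticks [0.5791 0.0871 0.062 ] 0.0419 -78.86
redwing [ 0.4665 -0.2684  0.042 ] 0.0476 172.77
greenwing [ 0.6064 -0.2808  0.042 ] 0.0558 -113.41
[[ 0.4671 -0.2651  0.023 ]
 [ 0.6078 -0.2804  0.023 ]]
```

The red barb has been knocked to about (0.467, -0.267), now at wing angle -7°. Fetching green.

```bash
python3 -m crank '[{"slide":[20,30,-20],"delta_rot":[0,0,-0.17],"hand":45},{"slide":[40,70,-30],"delta_rot":[0,0,-0.34],"hand":45},{"slide":[60,115,-20],"delta_rot":[0,0,-0.51],"hand":45},{"slide":[75,160,0],"delta_rot":[0,0,-0.68],"hand":45},{"slide":[80,200,20],"delta_rot":[0,0,-0.85],"hand":45}]';python3 - <<'E'
from h import *
st();totool([.608,-.2815,.16],-19)
E
```

```text
time_s: 13.8
tool_pos: [0.5445, -0.2857, 0.1883]
eef_rot: [[0.767, 0.642, -0.001], [0.642, -0.767, 0.004], [0.002, -0.003, -1.0]]
wrist_force: [-0.0, 0.2, 0.6]
gripper_width: 0.0452
13.8 q [ -4.4  36.5  40.7  98.1 -28.   56.2  -3.3] p [ 0.5445 -0.2857  0.1883] F [-0.   0.2  0.6] M [ 0.01 -0.03  0.03] w 0.04523105677042607
[[0.767, 0.642, -0.001], [0.642, -0.767, 0.004], [0.002, -0.003, -1.0]]
slide [51.4 37.7 28.2] rot [-0.003 -0.003 -0.542]
```

```bash
python3 -m crank '[{"slide":[17,13,10],"delta_rot":[0,0,-0.18],"hand":45},{"slide":[34,25,15],"delta_rot":[0,0,-0.36],"hand":45},{"slide":[51.4,37.7,20],"delta_rot":[-0.003,-0.003,-0.542],"hand":45},{"slide":[51.4,37.7,20],"delta_rot":[-0.003,-0.003,-0.542],"hand":45}]';python3 - <<'E'
from h import *
s=snap('wrist','w7');st();totool([.608,-.2815,.041],-19)
cv2.imwrite('pics/w7b.png',cv2.resize(s['color'][180:,120:400,::-1],(800,583),interpolation=2))
E
```

```text
time_s: 14.3
tool_pos: [0.6088, -0.2807, 0.1674]
eef_rot: [[0.326, 0.945, -0.0], [0.945, -0.326, 0.001], [0.001, -0.0, -1.0]]
wrist_force: [-0.3, 0.1, -0.2]
gripper_width: 0.0452
14.35 q [  0.7  40.6  31.4  89.6 -24.   56.6  20.1] p [ 0.6077 -0.2814  0.1678] F [-0.9 -0.5 -0. ] M [-0.    0.01 -0.03] w 0.04527559761342431
[[0.329, 0.944, -0.001], [0.944, -0.329, 0.0], [-0.0, -0.001, -1.0]]
slide [  0.    0.4 126.8] rot [-0.001  0.    -0.003]
```

View pics/w7b.png

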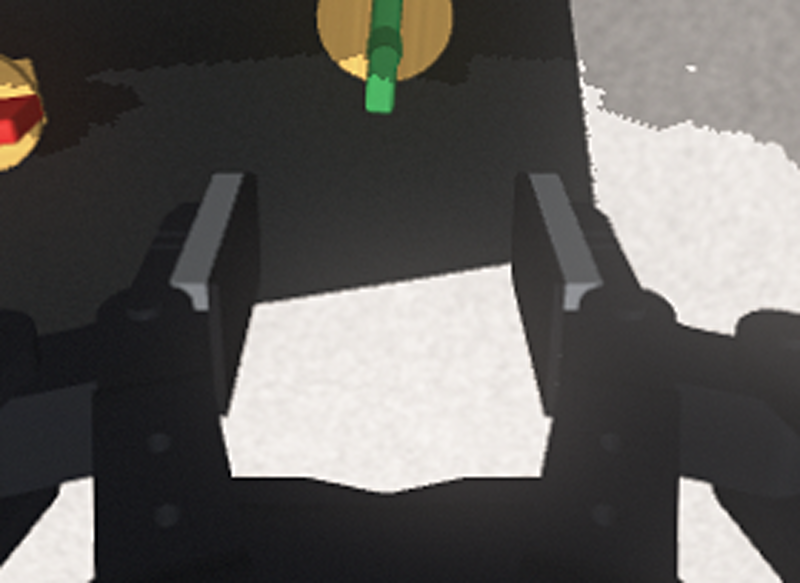

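Green's wing sits centred between the jaws (stem at (380,95)) and is a few degrees off, so I turn slightly while descending.

```bash
python3 -m crank '[{"slide":[0,0.4,50],"delta_rot":[0,0,0.03],"hand":45},{"slide":[0,0.4,100],"delta_rot":[0,0,0.03],"hand":45},{"slide":[0,0.4,124],"delta_rot":[0,0,0.03],"hand":45},{"slide":[0,0.4,126.5],"delta_rot":[0,0,0.03],"hand":45},{"slide":[0,0.4,126.5],"delta_rot":[0,0,0.03],"hand":0}]';python3 -m crank '[{"slide":[0,0,0],"delta_rot":[0,0,0],"hand":0},{"slide":[0,0,0],"delta_rot":[0,0,0],"hand":0},{"slide":[0,0,0],"delta_rot":[0,0,0],"hand":0}]';python3 -c "
from h import *
st()"
```

```text
time_s: 14.98
tool_pos: [0.6089, -0.2825, 0.043]
eef_rot: [[0.358, 0.934, 0.001], [0.934, -0.358, -0.001], [-0.001, 0.002, -1.0]]
wrist_force: [0.9, 0.3, -0.1]
gripper_width: 0.028
time_s: 15.35
tool_pos: [0.61, -0.2831, 0.0448]
eef_rot: [[0.358, 0.934, 0.004], [0.934, -0.358, -0.002], [-0.001, 0.005, -1.0]]
wrist_force: [-0.6, -0.1, 6.9]
gripper_width: 0.007
15.35 q [  3.4  49.7  27.1  91.8 -29.2  45.3  22.1] p [ 0.61   -0.2831  0.0448] F [-0.6 -0.1  6.9] M [ 0.06  0.2  -0.04] w 0.006957534287705425
[[0.358, 0.934, 0.004], [0.934, -0.358, -0.002], [-0.001, 0.005, -1.0]]
```

```bash
python3 -m crank '[{"slide":[0,0,-50],"delta_rot":[0,0,0],"hand":0},{"slide":[0,0,-110],"delta_rot":[0,0,0],"hand":0},{"slide":[20,-8,-155],"delta_rot":[0,0,-0.1],"hand":0},{"slide":[75,-35,-160],"delta_rot":[0,0,-0.2],"hand":0},{"slide":[130,-65,-160],"delta_rot":[0,0,-0.29],"hand":0}]';python3 -c "
from h import *
st(); totool([.5655,.0018,.2],-3.9)"
```

```text
time_s: 15.98
tool_pos: [0.5956, -0.137, 0.2058]
eef_rot: [[0.074, 0.997, 0.007], [0.997, -0.074, -0.002], [-0.002, 0.007, -1.0]]
wrist_force: [0.4, 0.7, -1.2]
gripper_width: 0.0069
15.975 q [-12.5  31.6  29.7  97.9 -18.4  55.   19.9] p [ 0.5956 -0.137   0.2058] F [ 0.4  0.7 -1.2] M [ 0.11 -0.04 -0.03] w 0.006919735466988615
[[0.074, 0.997, 0.007], [0.997, -0.074, -0.002], [-0.002, 0.007, -1.0]]
slide [136.2 -40.4   5.3] rot [ 0.007  0.002 -0.006]
```

```bash
python3 -m crank '[{"slide":[48,-14,2],"delta_rot":[0.004,0,0],"hand":0},{"slide":[95,-28,4],"delta_rot":[0.007,0.002,-0.006],"hand":0},{"slide":[136,-40.4,30],"delta_rot":[0.007,0.002,-0.006],"hand":0},{"slide":[136.2,-40.4,75],"delta_rot":[0.007,0.002,-0.006],"hand":0},{"slide":[136.2,-40.4,86],"delta_rot":[0.007,0.002,-0.006],"hand":0}]';python3 -m crank '[{"slide":[0,0,0],"delta_rot":[0,0,0],"hand":0}]';python3 - <<'E'
from h import *
s=snap('wrist','w8')
st(); totool([.5655,.0018,.0881],-3.9)
cv2.imwrite('pics/w8b.png',cv2.resize(s['color'][150:310,190:330,::-1],(480,548),interpolation=2))
E
```

```text
time_s: 16.6
tool_pos: [0.5641, 0.002, 0.1174]
eef_rot: [[0.067, 0.998, -0.004], [0.998, -0.067, -0.0], [-0.001, -0.004, -1.0]]
wrist_force: [0.1, -0.9, -0.5]
gripper_width: 0.0069
time_s: 16.73
tool_pos: [0.5642, 0.0008, 0.1177]
eef_rot: [[0.069, 0.998, -0.005], [0.998, -0.069, -0.001], [-0.001, -0.005, -1.0]]
wrist_force: [-0.0, 0.2, -0.4]
gripper_width: 0.0075
16.775 q [-24.   34.4  25.9 107.5 -21.2  43.1   9.8] p [0.5644 0.0009 0.1182] F [ 0.4 -0.3 -0.1] M [ 0.05  0.02 -0.03] w 0.00694272760516208
[[0.069, 0.998, -0.004], [0.998, -0.069, -0.001], [-0.001, -0.004, -1.0]]
slide [ 1.   1.1 30.1] rot [-0.004  0.001 -0.001]
```

View pics/w8b.png

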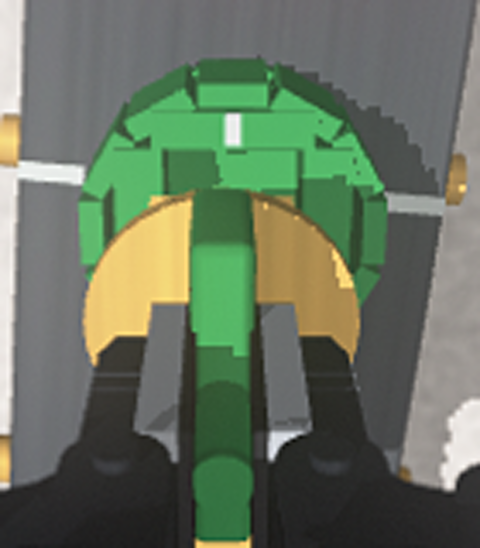

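Tick at x=233 and wing at x=222 in the crop, so I shift +1.5 mm along the jaw axis while lowering.

```bash
python3 -m crank '[{"slide":[1,1.4,6],"delta_rot":[-0.004,0,0],"hand":0},{"slide":[1,1.4,14],"delta_rot":[-0.004,0,0],"hand":0},{"slide":[1,1.4,18],"delta_rot":[-0.004,0,0],"hand":0},{"slide":[1,1.4,20],"delta_rot":[-0.004,0,0],"hand":0}]' ;python3 - <<'E'
from h import *
st();totool([.5655,.0018,.0881],-3.9)
E
```

```text
time_s: 17.27
tool_pos: [0.5657, 0.0018, 0.0978]
eef_rot: [[0.069, 0.998, -0.0], [0.998, -0.069, -0.001], [-0.001, -0.0, -1.0]]
wrist_force: [-0.8, -0.6, -1.1]
gripper_width: 0.0073
17.275 q [-23.2  36.2  24.8 107.9 -22.3  40.7  10.5] p [0.5657 0.0018 0.0978] F [-0.8 -0.6 -1.1] M [ 0.   -0.02 -0.02] w 0.0073232530808827615
[[0.069, 0.998, -0.0], [0.998, -0.069, -0.001], [-0.001, -0.0, -1.0]]
slide [ 0.  -0.2  9.7] rot [-0.     0.001 -0.001]
```

Already about 6 mm in without contact. Seat it.

```bash
python3 -m crank '[{"slide":[0,0,5],"delta_rot":[0,0,0],"hand":0},{"slide":[0,0,9],"delta_rot":[0,0,0],"hand":0},{"slide":[0,0,11],"delta_rot":[0,0,0],"hand":0},{"slide":[0,0,11],"delta_rot":[0,0,0],"hand":0}]' ;python3 - <<'E'
from h import *
st()
E
```

```text
time_s: 17.77
tool_pos: [0.5658, 0.0017, 0.0877]
eef_rot: [[0.069, 0.998, -0.0], [0.998, -0.069, -0.0], [-0.0, -0.0, -1.0]]
wrist_force: [-3.1, 0.3, 10.5]
gripper_width: 0.007
17.775 q [-22.8  37.1  24.3 108.  -22.8  39.6  11. ] p [0.5658 0.0017 0.0877] F [-3.1  0.3 10.5] M [0.02 0.78 0.09] w 0.007040351562713279
[[0.069, 0.998, -0.0], [0.998, -0.069, -0.0], [-0.0, -0.0, -1.0]]
```

```bash
python3 -m crank '[{"slide":[0,0,0.3],"delta_rot":[0,0,0.16],"hand":0},{"slide":[0,0,0.6],"delta_rot":[0,0,0.32],"hand":0},{"slide":[0,0,1],"delta_rot":[0,0,0.48],"hand":0},{"slide":[0,0,1.3],"delta_rot":[0,0,0.64],"hand":0},{"slide":[0,0,1.6],"delta_rot":[0,0,0.8],"hand":0}]' ;python3 -m crank '[{"slide":[0,0,0.3],"delta_rot":[0,0,0.16],"hand":0},{"slide":[0,0,0.6],"delta_rot":[0,0,0.32],"hand":0},{"slide":[0,0,0.9],"delta_rot":[0,0,0.48],"hand":0},{"slide":[0,0,1.2],"delta_rot":[0,0,0.64],"hand":0},{"slide":[0,0,1.5],"delta_rot":[0,0,0.72],"hand":0}]' ;python3 - <<'E'
from h import *
st();totool([.5655,.0018,.0847],-99.3)
E
```

```text
time_s: 18.4
tool_pos: [0.5659, 0.002, 0.0865]
eef_rot: [[0.767, 0.642, -0.0], [0.642, -0.767, 0.0], [0.0, -0.0, -1.0]]
wrist_force: [-1.5, 1.0, 3.7]
gripper_width: 0.0071
time_s: 19.02
tool_pos: [0.5657, 0.0024, 0.0851]
eef_rot: [[1.0, -0.026, -0.001], [-0.026, -1.0, 0.001], [-0.001, -0.001, -1.0]]
wrist_force: [-1.2, 1.1, 3.8]
gripper_width: 0.0071
19.025 q [-37.4  44.5  45.9 108.9 -44.3  46.3 -58.5] p [0.5657 0.0024 0.0851] F [-1.2  1.1  3.8] M [0.12 0.53 0.01] w 0.00710316029131487
[[1.0, -0.026, -0.001], [-0.026, -1.0, 0.001], [-0.001, -0.001, -1.0]]
slide [-0.2  0.6  0.4] rot [-0.001  0.001  0.136]
```

```bash
python3 -m crank '[{"slide":[0,0,0.1],"delta_rot":[0,0,0.07],"hand":0},{"slide":[0,0,0.1],"delta_rot":[0,0,0.07],"hand":0}]';python3 -c "
from h import *
st();totool([.5655,.0018,.0847],-99.3)";  python3 -m crank '[{"slide":[0,0,0.1],"delta_rot":[0,0,0.06],"hand":0},{"slide":[0,0,0.1],"delta_rot":[0,0,0.066],"hand":0},{"slide":[0,0,0.1],"delta_rot":[0,0,0.066],"hand":0}]';python3 -c "
from h import *
st();totool([.5655,.0018,.0847],-99.3)"
```

```text
time_s: 19.27
tool_pos: [0.5657, 0.0025, 0.085]
eef_rot: [[0.996, -0.095, -0.001], [-0.095, -0.996, 0.001], [-0.001, -0.0, -1.0]]
wrist_force: [0.1, 0.1, 2.4]
gripper_width: 0.0071
19.275 q [-38.   45.   46.9 108.9 -45.2  46.7 -61.7] p [0.5657 0.0025 0.085 ] F [0.1 0.1 2.4] M [0.01 0.28 0.1 ] w 0.007081688234900678
[[0.996, -0.095, -0.001], [-0.095, -0.996, 0.001], [-0.001, -0.0, -1.0]]
slide [-0.2  0.7  0.3] rot [-0.     0.001  0.068]
time_s: 19.65
tool_pos: [0.5657, 0.0025, 0.085]
eef_rot: [[0.988, -0.157, -0.001], [-0.157, -0.988, 0.0], [-0.001, -0.0, -1.0]]
wrist_force: [-1.6, 0.2, 2.4]
gripper_width: 0.0076
19.65 q [-38.5  45.4  47.7 108.9 -46.   47.1 -64.7] p [0.5657 0.0025 0.085 ] F [-1.6  0.2  2.4] M [-0.12  0.23  0.83] w 0.007575577243112298
[[0.988, -0.157, -0.001], [-0.157, -0.988, 0.0], [-0.001, -0.0, -1.0]]
slide [-0.1  0.8  0.3] rot [-0.     0.001  0.004]
```

```bash
python3 -m crank '[{"slide":[0,0,0],"delta_rot":[0,0,0],"hand":35},{"slide":[0,0,0],"delta_rot":[0,0,0],"hand":45},{"slide":[0,0,-30],"delta_rot":[0,0,0],"hand":45},{"slide":[-10,0,-60],"delta_rot":[0,0,0],"hand":45},{"slide":[-40,0,-80],"delta_rot":[0,0,0],"hand":45}]';python3 -m crank '[{"slide":[-25,20,-5],"delta_rot":[0,0,0],"hand":45},{"slide":[-25,20,-5],"delta_rot":[0,0,0],"hand":45}]';python3 - <<'E'
from h import *
s=snap('wrist','w9');st()
c=s['color'][60:210,110:310,::-1]
cv2.imwrite('pics/w9b.png',cv2.resize(c,(800,600),interpolation=2))
E
```

```text
time_s: 20.27
tool_pos: [0.5275, 0.0083, 0.1664]
eef_rot: [[0.987, -0.158, 0.002], [-0.158, -0.987, -0.0], [0.002, -0.0, -1.0]]
wrist_force: [-0.5, 0.1, 0.3]
gripper_width: 0.0449
time_s: 20.52
tool_pos: [0.498, -0.0084, 0.1717]
eef_rot: [[0.987, -0.161, 0.002], [-0.161, -0.987, 0.001], [0.001, -0.001, -1.0]]
wrist_force: [-0.7, 1.2, -0.7]
gripper_width: 0.045
20.575 q [-47.5  33.3  57.7 116.5 -37.1  50.5 -68.1] p [ 0.4993 -0.0075  0.1716] F [ 0.2 -0.5 -0. ] M [-0.   -0.05  0.03] w 0.04464775029151164
[[0.987, -0.159, 0.002], [-0.159, -0.987, 0.001], [0.002, -0.001, -1.0]]
```

View pics/w9b.png

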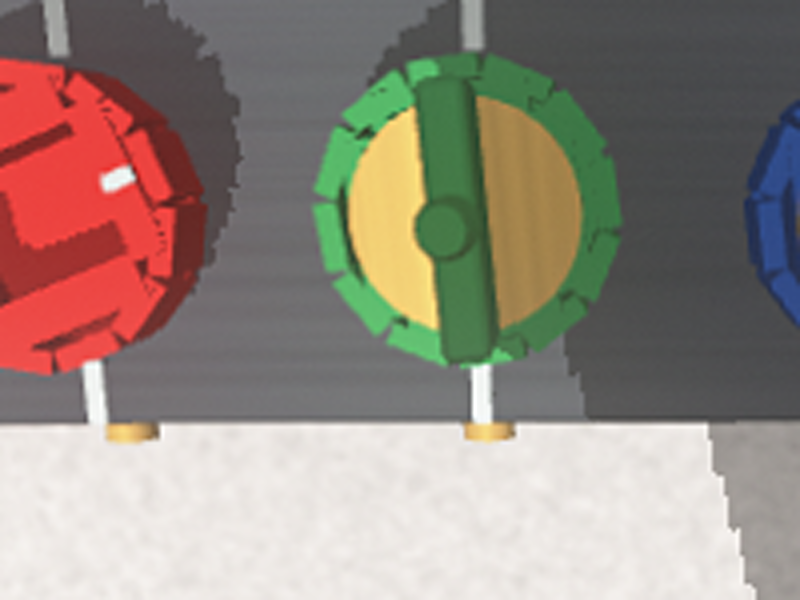

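Green's wing runs (443,82)–(469,356) in the crop and its marks (473,28)–(482,395). The wing looks about 4° short of the marks.

```bash
python3 - <<'E'
from h import *
s=load('w9')
def L(n,e,z):
    E=pix(s,np.array(e)/4+[110,60],z);d=E[1]-E[0];a=np.degrees(np.arctan2(d[1],d[0]))
    print(n,E.mean(0).round(4),np.linalg.norm(d).round(4),a.round(2))
L('gwing',[(443,82),(469,356)],.087);L('gm',[(473,10),(482,405)],.035)
s2=load('w6');c=s2['color'][75:185,215:295,::-1];cv2.imwrite('pics/bl.png',cv2.resize(c,(436,600),interpolation=2))
E
```

```text
gwing [0.5655 0.0018 0.087 ] 0.0455 174.76
gm [0.5642 0.0026 0.035 ] 0.0809 170.81
```

View pics/bl.png

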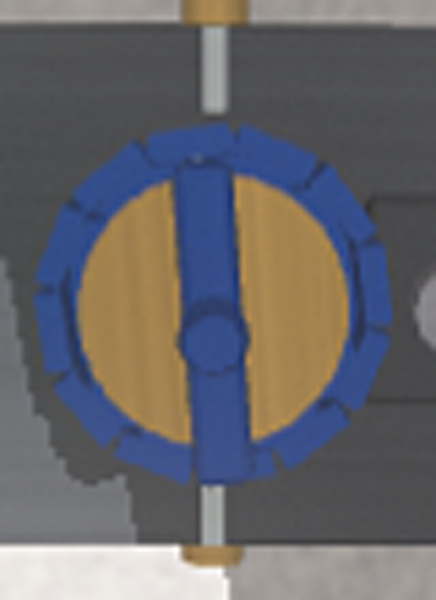

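Both blue and green sit about 4° short of the marks, because the wing twisted in the pads as the seal bit. I'll re-grip green along its wing and turn it a little further.

```bash
python3 -c "
from h import *
totool([.5657,.0022,.085],-95.2)"
```

```text
slide [ 63.8 -20.   86.8] rot [-0.001 -0.002 -0.069]
```

```bash
python3 -m crank '[{"slide":[40,-14,0],"delta_rot":[0,0,-0.069],"hand":45},{"slide":[63.8,-20,10],"delta_rot":[0,0,-0.069],"hand":45},{"slide":[63.8,-20,50],"delta_rot":[0,-0.002,-0.069],"hand":45},{"slide":[63.8,-20,84],"delta_rot":[0,-0.002,-0.069],"hand":45},{"slide":[63.8,-20,86.8],"delta_rot":[0,-0.002,-0.069],"hand":45}]';python3 -m crank '[{"slide":[0,0,0],"delta_rot":[0,0,0],"hand":0},{"slide":[0,0,0],"delta_rot":[0,0,0],"hand":0},{"slide":[0,0,0],"delta_rot":[0,0,0],"hand":0},{"slide":[0,0,0],"delta_rot":[0,0,0],"hand":0}]';python3 -c "
from h import *
st();totool([.5657,.0022,.085],-103)"
```

```text
time_s: 21.2
tool_pos: [0.5646, 0.0026, 0.0826]
eef_rot: [[0.996, -0.091, -0.004], [-0.091, -0.996, 0.001], [-0.004, -0.001, -1.0]]
wrist_force: [0.8, -0.0, 0.3]
gripper_width: 0.0452
time_s: 21.7
tool_pos: [0.5656, 0.0026, 0.0837]
eef_rot: [[0.996, -0.091, -0.002], [-0.091, -0.996, 0.001], [-0.002, -0.001, -1.0]]
wrist_force: [-0.0, 0.2, 7.0]
gripper_width: 0.0075
21.7 q [-37.8  45.   46.7 108.9 -45.2  46.6 -61.4] p [0.5656 0.0026 0.0837] F [-0.   0.2  7. ] M [0.03 0.05 0.13] w 0.007486699619324158
[[0.996, -0.091, -0.002], [-0.091, -0.996, 0.001], [-0.002, -0.001, -1.0]]
slide [ 0.2  0.4 -1.3] rot [-0.001  0.002  0.136]
```

Turn in small steps, reading the moment.

```bash
python3 -m crank '[{"slide":[0,0,0],"delta_rot":[0,0,0.035],"hand":0},{"slide":[0,0,0],"delta_rot":[0,0,0.035],"hand":0}]' >/dev/null;python3 -c "
from h import *
st()";python3 -m crank '[{"slide":[0,0,0],"delta_rot":[0,0,0.035],"hand":0},{"slide":[0,0,0],"delta_rot":[0,0,0.035],"hand":0}]'>/dev/null;python3 -c "
from h import *
st()";python3 -m crank '[{"slide":[0,0,0],"delta_rot":[0,0,0.035],"hand":0},{"slide":[0,0,0],"delta_rot":[0,0,0.035],"hand":0}]'>/dev/null;python3 -c "
from h import *
st()"
```

```text
21.95 q [-38.1  45.3  47.1 108.9 -45.6  46.9 -63.1] p [0.5656 0.0027 0.0839] F [ 0.1 -0.6  1.8] M [-0.08  0.08  0.37] w 0.007186044431909946
[[0.992, -0.125, -0.002], [-0.125, -0.992, 0.001], [-0.002, -0.001, -1.0]]
22.2 q [-38.4  45.5  47.6 108.9 -46.1  47.1 -64.7] p [0.5657 0.0027 0.0839] F [-1.  -0.5  1.9] M [-0.07  0.03  0.73] w 0.007353708703830548
[[0.987, -0.159, -0.002], [-0.159, -0.987, 0.001], [-0.002, -0.001, -1.0]]
22.45 q [-38.7  45.7  48.1 108.9 -46.5  47.3 -66.4] p [0.5657 0.0027 0.0839] F [-0.  -0.4  2.4] M [-0.18  0.05  0.99] w 0.007556000679000678
[[0.981, -0.194, -0.002], [-0.194, -0.981, 0.001], [-0.002, -0.0, -1.0]]
```

Nut ribs indicate the insert itself is about 8° short (≈1.86), just where the seal starts to bite; the barb leads it by its play. I'll keep turning while watching the moment.

```bash
python3 -m crank '[{"slide":[0,0,0],"delta_rot":[0,0,0.035],"hand":0},{"slide":[0,0,0],"delta_rot":[0,0,0.035],"hand":0}]' >/dev/null;python3 -c "
from h import *
st()";python3 -m crank '[{"slide":[0,0,0],"delta_rot":[0,0,0.035],"hand":0},{"slide":[0,0,0],"delta_rot":[0,0,0.035],"hand":0}]'>/dev/null;python3 - <<'E'
from h import *
st(); s=snap('wrist','w10')
c=s['color'][130:330,170:340,::-1]; a=cv2.resize(c,(510,600),interpolation=2)
cv2.imwrite('pics/w10b.png',a)
E
```

```text
22.7 q [-39.   46.   48.5 108.9 -46.9  47.6 -68.1] p [0.5658 0.0028 0.0839] F [ 0.1 -1.3  0.7] M [-0.16  0.01  1.26] w 0.007412178158423112
[[0.974, -0.228, -0.002], [-0.228, -0.974, 0.0], [-0.002, 0.0, -1.0]]
22.95 q [-39.3  46.2  49.  108.9 -47.4  47.8 -69.8] p [0.5658 0.0028 0.0839] F [-0.3 -1.2  2. ] M [-0.19  0.05  1.49] w 0.007064963804714289
[[0.965, -0.262, -0.002], [-0.262, -0.965, -0.0], [-0.002, 0.0, -1.0]]
```

View pics/w10b.png

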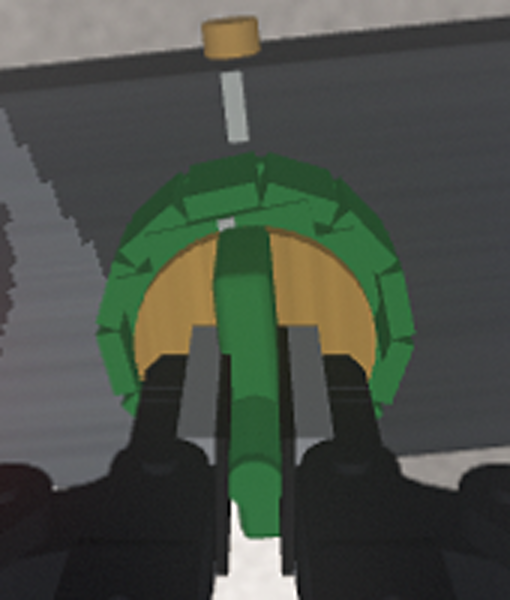

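```bash
python3 - <<'E'
from h import *
s=load('w10')
def P(e,z): return pix(s,np.array(e)/3+[170,130],z)
t=P([(225,222)],.0593)[0]; c=np.array([.5655,.0022]); d=t[:2]-c; print('tick',t,np.linalg.norm(d),np.degrees(np.arctan2(d[1],d[0])))
w=P([(243,232)],.087)[0]; d=w[:2]-c; print('wing end top',w,np.linalg.norm(d),np.degrees(np.arctan2(d[1],d[0])))
# mark line far
m=P([(231,74),(238,140)],.035); d=m[1]-m[0]; print(m,np.degrees(np.arctan2(d[1],d[0])))
for th in (1.86,1.93,2.0,2.06):
  a=np.radians(-9)+2-th
  for r,z in((.0205,.0593),(.024,.087)): print(th,(proj(s,[c[0]+r*np.cos(a),c[1]+r*np.sin(a),z])[0]-[170,130])*3)
E
```

```text
tick [0.58902358 0.00184337 0.0593    ] 0.023526282311750264 -0.8685700749365912
wing end top [ 0.59603776 -0.00370086  0.087     ] 0.031102647356113632 -10.936565591792487
[[ 0.61003771 -0.00453926  0.035     ]
 [ 0.59691409 -0.00232127  0.035     ]] 170.4072488680864
1.86 [229.58031131 237.51322924]
1.86 [219.02504113 281.08933939]
1.93 [237.46063623 235.91264304]
1.93 [230.06706395 278.88269491]
2.0 [245.45189664 234.83261364]
2.0 [241.27172598 277.39291882]
2.06 [252.35675618 234.3262312 ]
2.06 [250.95662741 276.69406885]
```

The tick still looks short while the moment climbs, so the insert seems stuck rather than the wing slipping. I'll measure the nut's rotation numerically (polar correlation of the ribs, before versus after) before pushing harder.

```bash
cat > nut.py <<'E'
from h import *
G=(.5655,.0023);B=(.5527,-.0816);R=(.5791,.0869)
def prof(s,c,z,r0=.0225,r1=.0285):
    ph=np.radians(np.arange(0,360,.5)); rr=np.arange(r0,r1,.0003)
    X=np.array([[[c[0]+r*np.cos(p),c[1]+r*np.sin(p),z] for r in rr] for p in ph]).reshape(-1,3)
    uv=proj(s,X).astype(np.float32).reshape(len(ph),len(rr),2)
    g=cv2.cvtColor(s['color'],cv2.COLOR_RGB2GRAY).astype(np.float32)
    I=cv2.remap(g,uv[...,0],uv[...,1],cv2.INTER_LINEAR)
    I=I-cv2.blur(cv2.copyMakeBorder(I,30,30,0,0,cv2.BORDER_WRAP),(1,41))[30:-30]
    return I/ (I.std()+1e-6)
def rot(a,b,lo,hi):
    best=[]
    for k in range(int(lo*2),int(hi*2)+1):   # clockwise rotation of k/2 deg
        best.append((float((np.roll(a,-k,0)*b).mean()),k/2))
    return sorted(best)[::-1][:6]
E
python3 - <<'E'
from nut import *
w4,w6,w9=load('w4'),load('w6'),load('w9')
print('green w6->w9',rot(prof(w6,G,.0623),prof(w9,G,.0593),60,120))
print('blue w4->w6',rot(prof(w4,B,.0623),prof(w6,B,.0593),60,120))
print('red w6->w9 (ctl)',rot(prof(w6,R,.0628),prof(w9,R,.0628),-20,20)[:3])
E
```

```text
green w6->w9 [(0.42246147990226746, 87.0), (0.42148423194885254, 86.5), (0.40303221344947815, 87.5), (0.39932623505592346, 86.0), (0.37440669536590576, 117.5), (0.37413841485977173, 117.0)]
blue w4->w6 [(0.3074508309364319, 87.0), (0.30529236793518066, 87.5), (0.29495906829833984, 86.5), (0.29029911756515503, 88.0), (0.2667739689350128, 86.0), (0.2651500701904297, 88.5)]
red w6->w9 (ctl) [(0.9234142303466797, 0.0), (0.9009612202644348, 0.5), (0.8945971131324768, -0.5)]
```

The nut turned 87°, so both inserts sit at about 1.855 rad, right at the seal's start. The insert can never pass the tool angle, so turning the tool further is bounded. I'll push on with some downward load.

```bash
python3 -m crank '[{"slide":[0,0,2],"delta_rot":[0,0,0],"hand":0},{"slide":[0,0,2],"delta_rot":[0,0,0],"hand":0}]' >/dev/null;python3 -c "
from h import *
st()";python3 -m crank '[{"slide":[0,0,1],"delta_rot":[0,0,0.04],"hand":0},{"slide":[0,0,1],"delta_rot":[0,0,0.04],"hand":0}]'>/dev/null;python3 - <<'E'
from h import *
st(); o=manip.get_obs(); print(np.round(o['joint_torque'],2))
E
```

```text
23.25 q [-39.1  46.3  48.9 108.9 -47.5  47.8 -69.6] p [0.566  0.0026 0.0833] F [-4.8  0.7 18.2] M [0.03 1.16 1.46] w 0.007163908844429817
[[0.965, -0.261, -0.001], [-0.261, -0.965, 0.001], [-0.002, -0.001, -1.0]]
23.5 q [-39.4  46.5  49.4 108.9 -48.   48.1 -71.4] p [0.5661 0.0026 0.0835] F [-4.6 -0.3 15.5] M [0.08 1.13 1.82] w 0.007516738717895084
[[0.954, -0.299, -0.002], [-0.299, -0.954, 0.002], [-0.002, -0.002, -1.0]]
[  1.97 -44.57  14.85 -13.26  -1.85  -1.33  -1.9 ]
```

```bash
python3 - <<'E'
from nut import *
w6,w9,w10=load('w6'),load('w9'),load('w10')
s=snap('wrist','w11')
arc=np.r_[0:80,620:720]  # 0..40, -50..0 deg
def rotarc(a,b,lo,hi):
    return sorted([(float((np.roll(a,-k,0)*b)[arc].mean()),k/2) for k in range(int(lo*2),int(hi*2)+1)])[::-1][:4]
a=prof(w6,G,.0623);r=prof(w9,G,.0593)
print('w6->w9',rotarc(a,r,70,110))
for n,w in(('w10',w10),('w11',s)):
    b=prof(w,G,.0593); print(n,'from w6',rotarc(a,b,70,110),'from w9',rotarc(r,b,-14,14))
cv2.imwrite('pics/pol.png',cv2.resize(np.clip(np.hstack([np.roll(x,200,0)[:400]*40+128 for x in (r,prof(w10,G,.0593),prof(s,G,.0593))]).T,0,255).astype(np.uint8),(800,360)))
E
```

```text
w6->w9 [(0.49427399039268494, 85.5), (0.48087066411972046, 85.0), (0.48031070828437805, 86.0), (0.4423538148403168, 86.5)]
w10 from w6 [(0.5945454835891724, 86.5), (0.582245945930481, 86.0), (0.5719810128211975, 87.0), (0.536186933517456, 85.5)] from w9 [(0.3197799026966095, 1.5), (0.31492772698402405, 2.0), (0.3016049861907959, 1.0), (0.2889915704727173, 2.5)]
w11 from w6 [(0.546960175037384, 87.0), (0.5395243763923645, 86.5), (0.5242878794670105, 87.5), (0.5007020831108093, 86.0)] from w9 [(0.3326513469219208, 2.0), (0.3286183476448059, 2.5), (0.3137400448322296, 1.5), (0.3040769398212433, 3.0)]
```

The insert creeps only 1–2° at this moment. I'll hold the torque a while to see whether the moment decays (a viscous seal) or stays (a stop).

```bash
python3 -m crank '[{"slide":[0,0,0],"delta_rot":[0,0,0.005],"hand":0},{"slide":[0,0,0],"delta_rot":[0,0,0.005],"hand":0},{"slide":[0,0,0],"delta_rot":[0,0,0.005],"hand":0},{"slide":[0,0,0],"delta_rot":[0,0,0.005],"hand":0},{"slide":[0,0,0],"delta_rot":[0,0,0.005],"hand":0}]' >/dev/null; python3 -c "
from h import *
st()";python3 -m crank '[{"slide":[0,0,0],"delta_rot":[0,0,0],"hand":0},{"slide":[0,0,0],"delta_rot":[0,0,0],"hand":0},{"slide":[0,0,0],"delta_rot":[0,0,0],"hand":0},{"slide":[0,0,0],"delta_rot":[0,0,0],"hand":0},{"slide":[0,0,0],"delta_rot":[0,0,0],"hand":0}]' >/dev/null
python3 - <<'E'
from nut import *
st(); w6,w9=load('w6'),load('w9')
s=snap('wrist','w12'); o=s['o']; print(np.degrees(np.arctan2(*np.array(o['eef_rot'])[[1,0],1])))
arc=np.r_[0:80,620:720]
a=prof(w6,G,.0623);b=prof(s,G,.0593)
print(sorted([(float((np.roll(a,-k,0)*b)[arc].mean()),k/2) for k in range(140,230)])[::-1][:4])
E
```

```text
24.175 q [-39.4  46.5  49.4 108.9 -48.   48.2 -71.6] p [0.5659 0.0027 0.0837] F [-2.7 -0.2  7.6] M [-0.09  0.58  1.81] w 0.007262197526606104
[[0.953, -0.302, -0.002], [-0.302, -0.953, 0.002], [-0.003, -0.002, -1.0]]
24.8 q [-39.4  46.5  49.4 108.9 -47.9  48.2 -71.6] p [0.5659 0.0027 0.0838] F [-1.6 -0.7  6. ] M [-0.16  0.38  1.81] w 0.006915493327491221
[[0.953, -0.302, -0.002], [-0.302, -0.953, 0.003], [-0.003, -0.002, -1.0]]
-107.55887565101357
[(0.5882366895675659, 87.0), (0.5764758586883545, 86.5), (0.5664778351783752, 87.5), (0.5309758186340332, 86.0)]
```

The moment is static, so this is a stop rather than friction. I'll check the lever and get a side close-up of the port to find what blocks it.

```bash
python3 - <<'E'
from h import *
a=snap('scene','s12');b=snap('side','d12')
A=cv2.resize(a['color'][140:260,190:410,::-1],(800,436),interpolation=2)[:300]
B=cv2.resize(b['color'][130:190,220:300,::-1],(400,300),interpolation=2)
C=cv2.resize(b['color'][190:265,260:360,::-1],(400,300),interpolation=2)
cv2.imwrite('pics/chk.png',np.vstack([cv2.resize(a['color'][195:255,185:345,::-1],(800,300),interpolation=2),np.hstack([B,C])]))
E
```

```text
(no output)
```

View pics/chk.png

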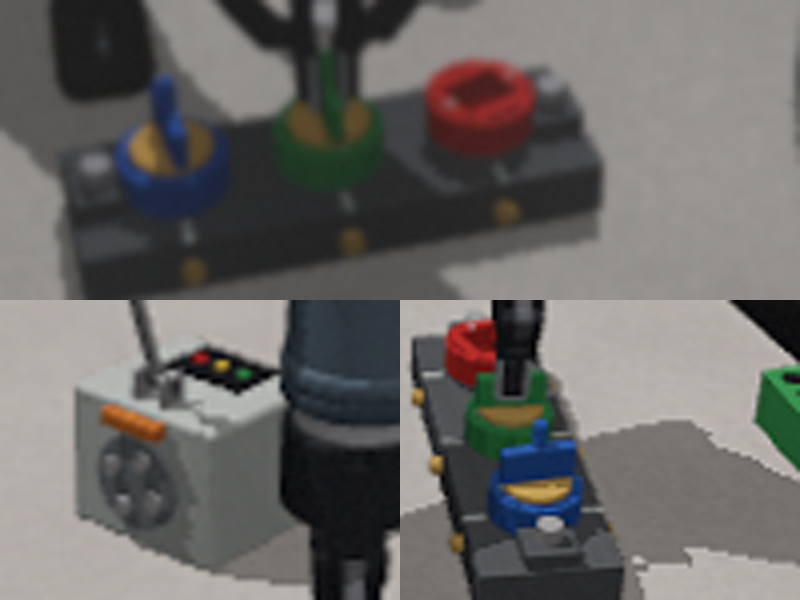

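Lever is up, and nothing visible blocks the ports. Test: relax the torque, lift the barb 4 mm (shank still engaged) and turn again, in case the shank or flange is what jams.

```bash
python3 -m crank '[{"slide":[0,0,0],"delta_rot":[0,0,-0.1],"hand":0},{"slide":[0,0,0],"delta_rot":[0,0,-0.2],"hand":0},{"slide":[0,0,-2],"delta_rot":[0,0,-0.21],"hand":0},{"slide":[0,0,-4],"delta_rot":[0,0,-0.21],"hand":0}]' >/dev/null; python3 -c "
from h import *
st()";python3 -m crank '[{"slide":[0,0,0],"delta_rot":[0,0,0.06],"hand":0},{"slide":[0,0,0],"delta_rot":[0,0,0.06],"hand":0}]' >/dev/null
python3 -c "
from h import *
st()";python3 -m crank '[{"slide":[0,0,0],"delta_rot":[0,0,0.05],"hand":0},{"slide":[0,0,0],"delta_rot":[0,0,0.05],"hand":0}]' >/dev/null
python3 -c "
from h import *
st()"
```

```text
25.45 q [-38.   44.9  47.1 108.8 -45.1  47.1 -62. ] p [0.5654 0.0027 0.0871] F [ 1.5 -0.8 -7.5] M [-0.28 -0.39  0.15] w 0.007213561355025562
[[0.995, -0.1, -0.003], [-0.1, -0.995, 0.002], [-0.003, -0.002, -1.0]]
25.7 q [-38.5  45.3  47.9 108.8 -45.8  47.5 -64.9] p [0.5655 0.0027 0.0871] F [ 0.4 -0.8 -2.4] M [-0.16 -0.25  0.65] w 0.007187500045346259
[[0.987, -0.159, -0.003], [-0.159, -0.987, 0.002], [-0.003, -0.001, -1.0]]
25.95 q [-38.9  45.6  48.5 108.8 -46.4  47.8 -67.2] p [0.5656 0.0027 0.0871] F [ 0.9 -1.5 -2.1] M [-0.24 -0.19  1.01] w 0.007389053414600923
[[0.978, -0.207, -0.003], [-0.207, -0.978, 0.001], [-0.003, -0.001, -1.0]]
```

Lifting makes no difference, so it is the insert itself resisting. I'll re-seat green, give it one firm bounded turn, release, and measure what stays.

```bash
python3 -m crank '[{"slide":[0,0,0],"delta_rot":[0,0,-0.1],"hand":0},{"slide":[0,0,2.5],"delta_rot":[0,0,-0.1],"hand":0},{"slide":[0,0,5],"delta_rot":[0,0,-0.1],"hand":0},{"slide":[0,0,5],"delta_rot":[0,0,-0.1],"hand":0}]' >/dev/null; python3 -m crank '[{"slide":[0,0,0],"delta_rot":[0,0,0.1],"hand":0},{"slide":[0,0,0],"delta_rot":[0,0,0.2],"hand":0},{"slide":[0,0,0],"delta_rot":[0,0,0.3],"hand":0},{"slide":[0,0,0],"delta_rot":[0,0,0.3],"hand":0}]' >/dev/null
python3 -c "
from h import *
st()"; python3 -m crank '[{"slide":[0,0,0],"delta_rot":[0,0,0],"hand":35},{"slide":[0,0,0],"delta_rot":[0,0,0],"hand":45},{"slide":[0,0,-30],"delta_rot":[0,0,-0.05],"hand":45},{"slide":[-10,0,-60],"delta_rot":[0,0,-0.15],"hand":45},{"slide":[-45,-4,-80],"delta_rot":[0,0,-0.2],"hand":45}]' >/dev/null;python3 -c "
from h import *
totool([.4993,-.0075,.1716],-99)"
```

```text
26.95 q [-40.2  47.3  50.8 108.9 -49.2  49.  -76.4] p [0.5659 0.0027 0.0838] F [-3.3 -1.2  4.6] M [-0.22  0.52  2.51] w 0.007183201533422565
[[0.918, -0.396, -0.003], [-0.396, -0.918, 0.002], [-0.004, -0.001, -1.0]]
slide [-21.1  35.6  -6.2] rot [-0.002  0.001 -0.052]
```

```bash
python3 -m crank '[{"slide":[-21,18,-6],"delta_rot":[0,0,-0.05],"hand":45},{"slide":[-21,35.6,-6],"delta_rot":[0,0,-0.052],"hand":45},{"slide":[-21,35.6,-6],"delta_rot":[0,0,-0.052],"hand":45}]' >/dev/null; python3 - <<'E'
from nut import *
st(); w6,w9=load('w6'),load('w9'); s=snap('wrist','w13')
a=prof(w9,G,.0593);b=prof(s,G,.0593)
print('green w9->w13',rot(a,b,-15,40)[:3])
print('blue w6->w13',rot(prof(w6,B,.0593),prof(s,B,.0593),-15,15)[:3])
print('red ctl',rot(prof(w9,R,.0628),prof(s,R,.0628),-15,15)[:3])
# wing angle from gold flange mask: minor axis of gap
hsv=cv2.cvtColor(s['color'],cv2.COLOR_RGB2HSV)
cv2.imwrite('pics/w13b.png',cv2.resize(s['color'][60:210,110:310,::-1],(800,600),interpolation=2))
E
```

```text
27.95 q [-47.2  33.4  57.7 116.4 -37.1  50.7 -67.9] p [ 0.4996 -0.0091  0.1715] F [0.3 0.5 0. ] M [ 0.02 -0.05  0.02] w 0.044797140777541995
[[0.987, -0.161, 0.0], [-0.161, -0.987, 0.002], [-0.0, -0.002, -1.0]]
green w9->w13 [(0.8652702569961548, 0.0), (0.8438946604728699, 0.5), (0.8326579928398132, -0.5)]
blue w6->w13 [(0.33008918166160583, 0.0), (0.3229638338088989, -0.5), (0.31513315439224243, 0.5)]
red ctl [(0.9582557082176208, 0.0), (0.9371297955513, -0.5), (0.9219358563423157, 0.5)]
```

The insert sprang back to exactly the same place. Next is red, which starts elsewhere (about 0.08) and will show whether the stop depends on insert angle or on tool turn.

```bash
python3 -c "
from h import *
totool([.467,-.267,.17],-97.2);totool([.467,-.267,.041],-97.2)"
```

```text
slide [  8.7 260.8   0.8] rot [-0.002  0.    -0.034]
slide [  8.7 261.  129.8] rot [-0.002  0.    -0.034]
```

```bash
python3 -m crank '[{"slide":[-10,55,-5],"delta_rot":[0,0,0],"hand":45},{"slide":[-12,110,-5],"delta_rot":[0,0,0],"hand":45},{"slide":[-11,165,0],"delta_rot":[0,0,0],"hand":45},{"slide":[-5,215,0],"delta_rot":[0,0,-0.03],"hand":45},{"slide":[5,245,0],"delta_rot":[0,0,-0.03],"hand":45}]' >/dev/null; python3 - <<'E'
from h import *
st();totool([.467,-.267,.17],-97.2)
E
```

```text
28.625 q [-15.7  35.   53.9 111.9 -36.2  51.8 -40.7] p [ 0.4658 -0.2537  0.1705] F [-0.1  0.2 -0.5] M [-0.05 -0.07 -0.06] w 0.04506019046420015
[[0.991, -0.133, -0.0], [-0.133, -0.991, 0.001], [-0.0, -0.001, -1.0]]
slide [ 3.  13.   0.5] rot [-0.001  0.    -0.008]
```

```bash
python3 - <<'E'
from h import *
s=snap('wrist','w14'); c0=proj(s,[.467,-.267,.03])[0]; print(c0)
hsv=cv2.cvtColor(s['color'],cv2.COLOR_RGB2HSV); H,S,V=cv2.split(hsv)
yy,xx=np.mgrid[:384,:512]; near=np.hypot(xx-c0[0],yy-c0[1])<60
gold=near&(H>12)&(H<30)&(S>90)&(V>60); red=near&((H<8)|(H>172))&(S>120)&(V>40)
for n,m in(('gold',gold),('red',red)):
    p=np.argwhere(m)[:,::-1].astype(np.float32); print(n,len(p),p.min(0),p.max(0),p.mean(0))
    if n=='gold': (c,r)=cv2.minEnclosingCircle(p); print(c,r,pix(s,[c],.023))
# wing: large red pieces; angle by PCA on z~.035 plane
p=np.argwhere(red)[:,::-1].astype(float); P=pix(s,p,.04)[:,:2]; m=P.mean(0); u,sv,vt=np.linalg.svd(P-m); print(m,np.degrees(np.arctan2(vt[0,1],vt[0,0])),sv)
cv2.imwrite('pics/w14b.png',cv2.resize(s['color'][60:260,160:360,::-1],(600,600),interpolation=2))
E
```

```text
[269.38684907 182.06809812]
gold 1251 [247. 157.] [295. 203.] [270.04398 180.04477]
(270.7790832519531, 180.5) 24.34971809387207 [[ 0.46638055 -0.26853357  0.023     ]]
red 638 [264. 156.] [278. 214.] [271.68338 185.2649 ]
[ 0.46639505 -0.2684977 ] 169.7029816342802 [0.37734554 0.07117442]
```

```bash
python3 -c "
from h import *
totool([.4664,-.2685,.041],-98.5)"
```

```text
slide [  1.3  10.6 130.3] rot [ 0.003 -0.002  0.013]
```

```bash
python3 -m crank '[{"slide":[1.3,10.6,40],"delta_rot":[0.003,-0.002,0.013],"hand":45},{"slide":[1.3,10.6,90],"delta_rot":[0.003,-0.002,0.013],"hand":45},{"slide":[1.3,10.6,125],"delta_rot":[0.003,-0.002,0.013],"hand":45},{"slide":[1.3,10.6,130],"delta_rot":[0.003,-0.002,0.013],"hand":45},{"slide":[1.3,10.6,130],"delta_rot":[0.003,-0.002,0.013],"hand":45}]' >/dev/null;python3 -m crank '[{"slide":[0,0,0],"delta_rot":[0,0,0],"hand":0},{"slide":[0,0,0],"delta_rot":[0,0,0],"hand":0},{"slide":[0,0,0],"delta_rot":[0,0,0],"hand":0},{"slide":[0,0,0],"delta_rot":[0,0,0],"hand":0}]' >/dev/null;python3 -c "
from h import *
st()"
```

```text
29.8 q [ -5.5  45.9  41.8 113.2 -48.3  39.9 -31.5] p [ 0.4679 -0.2692  0.0429] F [-1.2  1.3  5.8] M [0.17 0.1  0.06] w 0.007358571485896064
[[0.989, -0.148, 0.002], [-0.148, -0.989, -0.0], [0.002, 0.0, -1.0]]
```

```bash
python3 -m crank '[{"slide":[0,0,-50],"delta_rot":[0,0,0],"hand":0},{"slide":[0,0,-110],"delta_rot":[0,0,-0.1],"hand":0},{"slide":[5,-20,-160],"delta_rot":[0,0,-0.27],"hand":0},{"slide":[15,-70,-162],"delta_rot":[0,0,-0.45],"hand":0},{"slide":[25,-120,-162],"delta_rot":[0,0,-0.63],"hand":0}]' >/dev/null;python3 -c "
from h import *
st();totool([.5791,.0869,.2],11.1)"
```

```text
30.425 q [-24.4  28.5  48.  110.  -26.5  52.8 -25.5] p [ 0.5109 -0.153   0.2064] F [-0.8  0.1 -1.2] M [ 0.04 -0.02  0.06] w 0.00767699572938385
[[0.884, 0.467, 0.005], [0.467, -0.884, -0.0], [0.004, 0.002, -1.0]]
slide [ 172.3 -180.3    6.7] rot [ 0.005 -0.002 -1.279]
```

```bash
python3 -m crank '[{"slide":[34,-36,2],"delta_rot":[0,0,-0.18],"hand":0},{"slide":[68,-72,4],"delta_rot":[0,0,-0.36],"hand":0},{"slide":[102,-108,4],"delta_rot":[0,0,-0.54],"hand":0},{"slide":[136,-144,4],"delta_rot":[0,0,-0.72],"hand":0},{"slide":[165,-172,4],"delta_rot":[0,0,-0.9],"hand":0}]' >/dev/null;python3 -c "
from h import *
st();totool([.5791,.0869,.2],11.1)"
```

```text
31.05 q [-36.2  29.5  32.6 102.6 -19.4  53.2  -5.5] p [0.5766 0.0786 0.2032] F [ 0.8 -0.7 -1. ] M [0.02 0.02 0.02] w 0.007712753101176548
[[0.177, 0.984, 0.006], [0.984, -0.177, 0.001], [0.002, 0.005, -1.0]]
slide [8.6 1.  3.2] rot [ 0.006 -0.001 -0.371]
```

```bash
python3 -m crank '[{"slide":[4,1,3],"delta_rot":[0,0,-0.18],"hand":0},{"slide":[9.5,1,5],"delta_rot":[0.006,-0.001,-0.371],"hand":0},{"slide":[9.5,1,50],"delta_rot":[0.006,-0.001,-0.371],"hand":0},{"slide":[9.5,1,85],"delta_rot":[0.006,-0.001,-0.371],"hand":0},{"slide":[9.5,1,87],"delta_rot":[0.006,-0.001,-0.371],"hand":0}]' >/dev/null;python3 -m crank '[{"slide":[0,0,0],"delta_rot":[0,0,0],"hand":0}]';python3 - <<'E'
from h import *
s=snap('wrist','w15');st();totool([.5789,.0880,.0868],11.1)
# visible near tick: white pixels
c=s['color'][150:310,190:330].astype(int); m=(c.min(2)>150)&((c.max(2)-c.min(2))<40)
n,l,stt,ce=cv2.connectedComponentsWithStats(m.astype(np.uint8)); print([(stt[i,4],(ce[i]+[190,150]).round(1)) for i in range(1,n) if stt[i,4]>8])
print(proj(s,[.5791,.0869,.0628]),proj(s,[.5791-.1925*.0205,.0869+.981*.0205,.0628]))
E
```

```text
time_s: 31.8
tool_pos: [0.5786, 0.0873, 0.1158]
eef_rot: [[-0.192, 0.981, -0.003], [0.981, 0.192, -0.002], [-0.001, -0.004, -1.0]]
wrist_force: [0.2, 0.3, -1.3]
gripper_width: 0.0071
31.85 q [-30.5  35.9  24.  104.4 -19.9  44.1  15. ] p [0.5785 0.0873 0.1159] F [-0.8  0.2 -1.9] M [-0.06  0.02  0.03] w 0.007255033114205132
[[-0.192, 0.981, -0.003], [0.981, 0.192, -0.001], [-0.001, -0.003, -1.0]]
slide [ 0.6  0.6 29.1] rot [-0.003  0.001 -0.001]
[(np.int32(335), array([196.8, 160.1])), (np.int32(461), array([278.7, 163.2])), (np.int32(170), array([199.8, 191.9])), (np.int32(37), array([255.5, 192.9])), (np.int32(29), array([328.1, 222.9])), (np.int32(24), array([314. , 277.1])), (np.int32(11), array([237.2, 276.3])), (np.int32(34), array([271.3, 278.3]))]
[[255.6906689  223.63586151]] [[255.68644989 193.11264637]]
```

Tick observed at (255.5,192.9) against (255.7,193.1) predicted, so it's aligned. Lower and seat.

```bash
python3 -m crank '[{"slide":[0.6,0.6,8],"delta_rot":[-0.003,0,0],"hand":0},{"slide":[0.6,0.6,16],"delta_rot":[-0.003,0,0],"hand":0},{"slide":[0.6,0.6,20],"delta_rot":[-0.003,0,0],"hand":0},{"slide":[0.6,0.6,20],"delta_rot":[-0.003,0,0],"hand":0}]';python3 -m crank '[{"slide":[0,0,5],"delta_rot":[0,0,0],"hand":0},{"slide":[0,0,9],"delta_rot":[0,0,0],"hand":0},{"slide":[0,0,10],"delta_rot":[0,0,0],"hand":0},{"slide":[0,0,10],"delta_rot":[0,0,0],"hand":0}]';python3 -c "
from h import *
st()"
```

```text
time_s: 32.35
tool_pos: [0.5787, 0.0879, 0.0955]
eef_rot: [[-0.192, 0.981, -0.001], [0.981, 0.192, -0.001], [-0.001, -0.001, -1.0]]
wrist_force: [0.7, -0.1, 0.0]
gripper_width: 0.0071
time_s: 32.85
tool_pos: [0.5788, 0.088, 0.0864]
eef_rot: [[-0.191, 0.982, -0.001], [0.982, 0.191, -0.0], [-0.0, -0.001, -1.0]]
wrist_force: [-3.3, -0.5, 10.3]
gripper_width: 0.0073
32.85 q [-29.5  38.4  22.6 105.  -21.3  40.9  16. ] p [0.5788 0.088  0.0864] F [-3.3 -0.5 10.3] M [ 0.06  0.81 -0.  ] w 0.007265358715263371
[[-0.191, 0.982, -0.001], [0.982, 0.191, -0.0], [-0.0, -0.001, -1.0]]
```

```bash
python3 -m crank '[{"slide":[0,0,0.3],"delta_rot":[0,0,0.16],"hand":0},{"slide":[0,0,0.6],"delta_rot":[0,0,0.32],"hand":0},{"slide":[0,0,0.9],"delta_rot":[0,0,0.48],"hand":0},{"slide":[0,0,1.2],"delta_rot":[0,0,0.64],"hand":0},{"slide":[0,0,1.5],"delta_rot":[0,0,0.8],"hand":0}]' ;python3 -m crank '[{"slide":[0,0,0.3],"delta_rot":[0,0,0.16],"hand":0},{"slide":[0,0,0.6],"delta_rot":[0,0,0.32],"hand":0},{"slide":[0,0,0.9],"delta_rot":[0,0,0.48],"hand":0},{"slide":[0,0,1.2],"delta_rot":[0,0,0.64],"hand":0},{"slide":[0,0,1.5],"delta_rot":[0,0,0.8],"hand":0}]' ;python3 -m crank '[{"slide":[0,0,0.1],"delta_rot":[0,0,0.08],"hand":0},{"slide":[0,0,0.2],"delta_rot":[0,0,0.14],"hand":0},{"slide":[0,0,0.2],"delta_rot":[0,0,0.14],"hand":0}]';python3 -c "
from h import *
st();totool([.5789,.0880,.0868],-99)"
```

```text
time_s: 33.48
tool_pos: [0.5803, 0.0879, 0.0854]
eef_rot: [[0.575, 0.818, 0.002], [0.818, -0.575, -0.001], [0.001, 0.002, -1.0]]
wrist_force: [3.1, -1.1, -1.7]
gripper_width: 0.0076
time_s: 34.1
tool_pos: [0.581, 0.087, 0.0839]
eef_rot: [[0.988, 0.152, 0.004], [0.152, -0.988, -0.002], [0.003, 0.003, -1.0]]
wrist_force: [1.0, -2.8, -2.9]
gripper_width: 0.0071
time_s: 34.48
tool_pos: [0.5811, 0.0867, 0.0835]
eef_rot: [[1.0, 0.014, 0.004], [0.014, -1.0, -0.003], [0.004, 0.003, -1.0]]
wrist_force: [-0.0, -0.8, -1.0]
gripper_width: 0.0074
34.475 q [-45.6  46.9  47.2 105.8 -45.7  48.1 -64.2] p [0.5811 0.0867 0.0835] F [-0.  -0.8 -1. ] M [-0.25 -0.13 -0.06] w 0.007408974173452071
[[1.0, 0.014, 0.004], [0.014, -1.0, -0.003], [0.004, 0.003, -1.0]]
slide [-2.2 -1.3 -3.3] rot [ 0.003 -0.004  0.171]
```

```bash
python3 -m crank '[{"slide":[0,0,0.1],"delta_rot":[0,0,0.06],"hand":0},{"slide":[0,0,0.1],"delta_rot":[0,0,0.06],"hand":0}]' >/dev/null;python3 -c "
from h import *
st()";python3 -m crank '[{"slide":[0,0,0.1],"delta_rot":[0,0,0.05],"hand":0},{"slide":[0,0,0.1],"delta_rot":[0,0,0.05],"hand":0}]'>/dev/null;python3 -c "
from h import *
st()";python3 -m crank '[{"slide":[0,0,0.1],"delta_rot":[0,0,0.05],"hand":0},{"slide":[0,0,0.1],"delta_rot":[0,0,0.05],"hand":0}]'>/dev/null;python3 -c "
from h import *
st();print(1)"
```

```text
34.725 q [-46.1  47.3  48.  105.9 -46.4  48.5 -67. ] p [0.5811 0.0866 0.0834] F [ 0.3 -0.6 -0.1] M [-0.16 -0.05 -0.02] w 0.007424557030176287
[[0.999, -0.045, 0.004], [-0.045, -0.999, -0.003], [0.004, 0.003, -1.0]]
34.975 q [-46.4  47.6  48.6 105.9 -47.   48.8 -69.3] p [0.5812 0.0865 0.0833] F [-0.7 -1.5  0.1] M [-0.29  0.02  0.08] w 0.0074813903494046164
[[0.996, -0.093, 0.004], [-0.093, -0.996, -0.003], [0.004, 0.003, -1.0]]
35.225 q [-46.8  47.9  49.2 105.9 -47.6  49.1 -71.5] p [0.5812 0.0865 0.0832] F [ 0.2 -1.3  0.3] M [-0.33  0.02  0.53] w 0.007099195202779178
[[0.99, -0.139, 0.004], [-0.139, -0.99, -0.004], [0.005, 0.003, -1.0]]
1
```

Red stops at the same insert angle (about 1.86), so it isn't the total turn. To tell a barb jam from a stiff insert, I'll release red and turn its ribbed nut directly, gripping across 58 mm with the jaws along the block's x.

```bash
python3 -m crank '[{"slide":[0,0,0],"delta_rot":[0,0,0],"hand":35},{"slide":[0,0,0],"delta_rot":[0,0,0],"hand":45},{"slide":[0,0,-35],"delta_rot":[0,0,0],"hand":45},{"slide":[0,0,-75],"delta_rot":[0,0,-0.15],"hand":60},{"slide":[0,0,-75],"delta_rot":[0,0,-0.33],"hand":80}]' >/dev/null; python3 -m crank '[{"slide":[0,0,0],"delta_rot":[0,0,-0.18],"hand":80},{"slide":[0,0,0],"delta_rot":[0,0,-0.36],"hand":80},{"slide":[0,0,0],"delta_rot":[0,0,-0.54],"hand":80},{"slide":[0,0,0],"delta_rot":[0,0,-0.72],"hand":80},{"slide":[0,0,0],"delta_rot":[0,0,-0.9],"hand":80}]' >/dev/null; python3 -c "
from h import *
st();totool([.5791,.0869,.12],0);totool([.5791,.0869,.055],0)"
```

```text
36.475 q [-40.   35.1  37.7 103.5 -26.9  50.1 -16.7] p [0.5827 0.0867 0.1612] F [-0.4 -0.7  0.1] M [-0.    0.05 -0.01] w 0.0799921355864944
[[0.452, 0.892, 0.009], [0.892, -0.452, -0.003], [0.002, 0.009, -1.0]]
slide [-1.5 -3.7 41.1] rot [ 0.01   0.001 -0.469]
slide [ -1.7  -4.3 106.1] rot [ 0.01   0.001 -0.469]
```

```bash
python3 -m crank '[{"slide":[-1.5,-3.7,0],"delta_rot":[0,0,-0.18],"hand":80},{"slide":[-1.5,-3.7,0],"delta_rot":[0,0,-0.36],"hand":80},{"slide":[-1.6,-3.9,20],"delta_rot":[0.01,0.001,-0.469],"hand":80},{"slide":[-1.7,-4,60],"delta_rot":[0.01,0.001,-0.469],"hand":80},{"slide":[-1.7,-4.3,85],"delta_rot":[0.01,0.001,-0.469],"hand":80}]' >/dev/null;  python3 -c "
from h import *
st();totool([.5791,.0869,.055],0)"
```

```text
37.1 q [-32.   40.3  26.3 105.4 -26.3  40.5   9.2] p [0.5782 0.0869 0.0747] F [ 0.4 -0.5  0.1] M [-0.06  0.01 -0.02] w 0.08010583109039919
[[-0.0, 1.0, -0.002], [1.0, 0.0, 0.001], [0.001, -0.002, -1.0]]
slide [-0.   0.9 19.7] rot [-0.002 -0.001  0.   ]
```

```bash
python3 -m crank '[{"slide":[0,0.9,9],"delta_rot":[0,0,0],"hand":80},{"slide":[0,0.9,18],"delta_rot":[0,0,0],"hand":80},{"slide":[0,0.9,18],"delta_rot":[0,0,0],"hand":50},{"slide":[0,0.9,18],"delta_rot":[0,0,0],"hand":50},{"slide":[0,0.9,18],"delta_rot":[0,0,0],"hand":50}]' >/dev/null;  python3 -c "
from h import *
st()"; python3 -m crank '[{"slide":[0,0,0],"delta_rot":[0,0,0.03],"hand":50},{"slide":[0,0,0],"delta_rot":[0,0,0.06],"hand":50},{"slide":[0,0,0],"delta_rot":[0,0,0.06],"hand":50}]'>/dev/null;  python3 -c "
from h import *
st()"
```

```text
37.725 q [-31.2  41.9  25.3 105.4 -27.2  38.8  10. ] p [0.5796 0.087  0.0573] F [-1.2  0.6 -0.8] M [0.07 0.01 0.04] w 0.049922948249603104
[[-0.0, 1.0, -0.001], [1.0, 0.0, 0.001], [0.001, -0.001, -1.0]]
38.1 q [-31.9  42.1  26.2 105.4 -28.1  39.    7.3] p [0.5796 0.0871 0.0574] F [-0.2 -0.4  0.2] M [0.01 0.02 0.04] w 0.05015442890900937
[[0.06, 0.998, -0.0], [0.998, -0.06, 0.001], [0.001, -0.001, -1.0]]
```

Fingers closed to 50 mm above the nut (no contact). Go about 8 mm lower; the stem still clears the palm.

```bash
python3 -m crank '[{"slide":[0,0,-2],"delta_rot":[0,0,-0.06],"hand":78},{"slide":[0,0,-2],"delta_rot":[0,0,-0.06],"hand":78},{"slide":[0,0,4],"delta_rot":[0,0,-0.06],"hand":78},{"slide":[0,0,8.5],"delta_rot":[0,0,-0.06],"hand":78}]' >/dev/null;  python3 -c "
from h import *
st()"; python3 -m crank '[{"slide":[0,0,0],"delta_rot":[0,0,0],"hand":52},{"slide":[0,0,0],"delta_rot":[0,0,0],"hand":52},{"slide":[0,0,0],"delta_rot":[0,0,0],"hand":52}]'>/dev/null;  python3 -c "
from h import *
st()"
```

```text
38.6 q [-30.9  42.7  24.8 105.5 -27.6  37.9  10.2] p [0.5793 0.0871 0.0482] F [-0.   0.6 -0.4] M [ 0.01 -0.01  0.02] w 0.07823339469404615
[[0.001, 1.0, -0.001], [1.0, -0.001, 0.001], [0.001, -0.001, -1.0]]
38.975 q [-30.9  42.7  24.8 105.4 -27.6  38.   10.2] p [0.5799 0.0871 0.0488] F [-0.1 -0.3  5.4] M [-0.07  0.09 -0.01] w 0.05198982822558873
[[0.001, 1.0, 0.0], [1.0, -0.001, 0.001], [0.001, 0.0, -1.0]]
```

The tips are bearing on something at 5 N, so this grip isn't workable with the barb in. Back off and measure red from the earlier viewpoint.

```bash
python3 -m crank '[{"slide":[0,0,0],"delta_rot":[0,0,0],"hand":80},{"slide":[0,0,-10],"delta_rot":[0,0,0],"hand":80},{"slide":[0,0,-60],"delta_rot":[0,0,0.1],"hand":80},{"slide":[0,0,-110],"delta_rot":[0,0,0.28],"hand":70},{"slide":[-10,-20,-125],"delta_rot":[0,0,0.45],"hand":60}]' >/dev/null; python3 -m crank '[{"slide":[0,-15,0],"delta_rot":[0,0,0.18],"hand":45},{"slide":[0,-30,0],"delta_rot":[0,0,0.36],"hand":45},{"slide":[0,-40,0],"delta_rot":[0,0,0.54],"hand":45},{"slide":[0,-45,0],"delta_rot":[0,0,0.72],"hand":45},{"slide":[0,-50,0],"delta_rot":[0,0,0.9],"hand":45}]' >/dev/null; python3 -c "
from h import *
st();totool([.4993,.0800,.1716],-99)"
```

```text
40.225 q [-55.6  33.4  53.8 112.5 -34.8  51.4 -61.5] p [0.5172 0.1    0.1778] F [ 0.6  0.5 -0.1] M [-0.   -0.01  0.06] w 0.04526713704986711
[[0.978, 0.208, 0.007], [0.208, -0.978, 0.004], [0.007, -0.002, -1.0]]
slide [-21.8  15.8   6. ] rot [-0.004 -0.007  0.366]
```

```bash
python3 -m crank '[{"slide":[-10,8,3],"delta_rot":[0,0,0.18],"hand":45},{"slide":[-21.8,15.8,6],"delta_rot":[-0.004,-0.007,0.366],"hand":45},{"slide":[-21.8,15.8,6],"delta_rot":[-0.004,-0.007,0.366],"hand":45}]' >/dev/null; python3 - <<'E'
from nut import *
st(); s=snap('wrist','w16')
for w in ('w6','w9','w13'): print('red',w,rot(prof(load(w),R,.0628),prof(s,R,.0593),70,125)[:4])
# same-type comparison: red now vs green in w9 (same relative viewpoint, gray ribs) 
print('red(now) vs green(w9)',rot(prof(load('w9'),G,.0593),prof(s,R,.0593),-14,14)[:3])
cv2.imwrite('pics/w16b.png',cv2.resize(s['color'][60:210,150:350,::-1],(800,600),interpolation=2))
E
```

```text
40.6 q [-58.   35.   59.4 115.6 -38.8  51.9 -76.4] p [0.4986 0.0797 0.1716] F [-0.7 -0.1  0.2] M [ 0.04 -0.01 -0.04] w 0.045076791264814266
[[0.988, -0.155, -0.001], [-0.155, -0.988, -0.001], [-0.001, 0.001, -1.0]]
red w6 [(0.25394999980926514, 104.5), (0.24846932291984558, 105.0), (0.2469184696674347, 104.0), (0.23102805018424988, 105.5)]
red w9 [(0.27589789032936096, 104.0), (0.2693376839160919, 103.5), (0.2690158486366272, 104.5), (0.25051772594451904, 105.0)]
red w13 [(0.29003363847732544, 104.0), (0.28308814764022827, 104.5), (0.2820337116718292, 103.5), (0.2636256217956543, 105.0)]
red(now) vs green(w9) [(0.4771416187286377, 0.5), (0.47392144799232483, 0.0), (0.4551461935043335, 1.0)]
```

View pics/w16b.png

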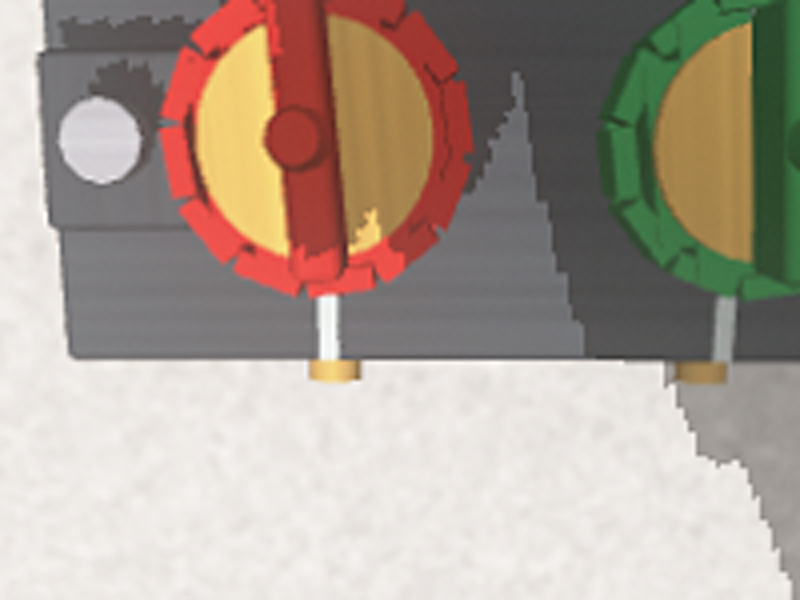

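Red now sits within 0.5° of green's insert angle (turned about 104 of 110°), and its wing is about 4° short of the mark. I'll measure all the wing angles numerically from the gold flange edges.

```bash
cat > wing.py <<'E'
from nut import *
def wing(s,c,z=.0630):
    "angle (deg, + = clockwise short-fall removed) of wing edges vs block x axis (-9 deg)"
    a=np.radians(-9.0); ex=np.array([np.cos(a),np.sin(a)]); ey=np.array([-np.sin(a),np.cos(a)])
    g=np.arange(-.024,.0241,.00025); U,V=np.meshgrid(g,g,indexing='ij')
    X=np.c_[(np.array(c)+U.reshape(-1,1)*ex+V.reshape(-1,1)*ey),np.full(U.size,z)]
    uv=proj(s,X).astype(np.float32).reshape(*U.shape,2)
    I=cv2.remap(s['color'],uv[...,0],uv[...,1],cv2.INTER_LINEAR); hsv=cv2.cvtColor(I,cv2.COLOR_RGB2HSV)
    gold=(hsv[...,0]>12)&(hsv[...,0]<30)&(hsv[...,1]>80)&(hsv[...,2]>50)
    out=[]
    for sd in(1,-1):
        pts=[]
        for i in np.where(abs(g)<.013)[0]:
            js=[j for j in np.where(gold[i])[0] if sd*g[j]>-.004]
            if len(js)>8: pts.append((g[i],g[js[0]] if sd>0 else g[js[-1]]))
        p=np.array(pts)
        if len(p)<20: continue
        k=np.polyfit(p[:,0],p[:,1],1); r=abs(p[:,1]-np.polyval(k,p[:,0])); p=p[r<np.percentile(r,80)]
        k=np.polyfit(p[:,0],p[:,1],1); out.append((round(np.degrees(np.arctan(k[0])),1),round(k[1]*1000,1)))
    return out
E
python3 - <<'E'
from wing import *
for w,L in(('w6','B'),('w9','G'),('w13','G'),('w16','RG'),('w13','B')):
    for c in L: print(w,c,wing(load(w),globals()[c]))
E
```

```text
w6 B [(np.float64(-27.7), np.float64(2.0)), (np.float64(4.5), np.float64(-4.6))]
w9 G [(np.float64(-30.5), np.float64(0.4)), (np.float64(4.7), np.float64(-3.9))]
w13 G [(np.float64(-30.9), np.float64(0.5)), (np.float64(4.5), np.float64(-3.9))]
w16 R [(np.float64(8.6), np.float64(7.6)), (np.float64(4.7), np.float64(-4.7))]
w16 G [(np.float64(4.9), np.float64(4.5)), (np.float64(-20.5), np.float64(-11.2))]
w13 B [(np.float64(4.2), np.float64(4.7)), (np.float64(13.2), np.float64(-13.0))]
```

All three wings measure 4.2–4.9° short of the marks, with inserts at 1.86–1.90 rad. Up to 2.5 N·m only flexed them elastically, so forcing harder isn't sensible. Now the lever down: pinch the knob with the jaws at -57.7°.

```bash
python3 -c "
from h import *
totool([.543,.3406,.27],-57.7)"
```

```text
slide [   3.5 -263.9  -98.3] rot [ 0.     0.    -0.717]
```

```bash
python3 -m crank '[{"slide":[0,-20,-50],"delta_rot":[0,0,-0.1],"hand":45},{"slide":[0,-70,-95],"delta_rot":[0,0,-0.27],"hand":45},{"slide":[1,-125,-98],"delta_rot":[0,0,-0.44],"hand":45},{"slide":[2,-180,-98],"delta_rot":[0,0,-0.6],"hand":45},{"slide":[3,-235,-98],"delta_rot":[0,0,-0.717],"hand":45}]' >/dev/null; python3 -c "
from h import *
st();totool([.543,.3406,.27],-57.7)"
```

```text
41.275 q [-68.6  34.9  51.7  92.9 -29.3  66.7 -67.2] p [0.5385 0.3148 0.2707] F [ 1.3  0.8 -0.1] M [-0.01 -0.01  0.05] w 0.04508071483352991
[[0.84, 0.542, 0.001], [0.542, -0.84, 0.001], [0.002, -0.001, -1.0]]
slide [ 17.8 -19.2   0.7] rot [-0.001 -0.002  0.009]
```

```bash
python3 -m crank '[{"slide":[17.8,-19.2,0.7],"delta_rot":[0,0,0.009],"hand":45},{"slide":[17.8,-19.2,0.7],"delta_rot":[0,0,0.009],"hand":45},{"slide":[17.8,-19.2,0.7],"delta_rot":[0,0,0.009],"hand":45}]' >/dev/null; python3 - <<'E'
from h import *
st(); s=snap('wrist','w17')
H,S,V=cv2.split(cv2.cvtColor(s['color'],cv2.COLOR_RGB2HSV)); m=((H>4)&(H<14)&(S>150)&(V>90)).astype(np.uint8)
n,l,t,c=cv2.connectedComponentsWithStats(m)
for i in range(1,n):
    if t[i,4]>40: print(t[i],c[i].round(1),pix(s,[c[i]],.197).round(4))
for th in(1.1,1.2,1.25): print(th,proj(s,[.566-.845*.083*np.cos(th),.355-.534*.083*np.cos(th),.118+.083*np.sin(th)]))
E
```

```text
41.65 q [-69.   36.6  51.2  90.2 -30.2  67.8 -69.3] p [0.5433 0.3397 0.2703] F [0.1 0.8 0.1] M [-0.04 -0.    0.  ] w 0.04512672061703045
[[0.845, 0.535, 0.001], [0.535, -0.845, 0.001], [0.002, -0.0, -1.0]]
[231 169  18  11 175] [239.3 174.5] [[0.5604 0.363  0.197 ]]
[261 170  19  10 178] [269.9 174.4] [[0.5715 0.3455 0.197 ]]
[241 204  28  18 456] [254.1 213.3] [[0.5421 0.3395 0.197 ]]
1.1 [[253.7149919  222.55695876]]
1.2 [[253.70255793 214.52442767]]
1.25 [[253.69734026 210.05364294]]
```

Knob is at (0.542, 0.3395), θ≈1.21. Descend and pinch.

```bash
python3 -m crank '[{"slide":[-1,0,40],"delta_rot":[0,0,0],"hand":45},{"slide":[-1,0,75],"delta_rot":[0,0,0],"hand":45},{"slide":[-1,0,83],"delta_rot":[0,0,0],"hand":45},{"slide":[-1,0,83],"delta_rot":[0,0,0],"hand":10},{"slide":[-1,0,83],"delta_rot":[0,0,0],"hand":10}]' >/dev/null;python3 -m crank '[{"slide":[0,0,0],"delta_rot":[0,0,0],"hand":10},{"slide":[0,0,0],"delta_rot":[0,0,0],"hand":10}]' >/dev/null; python3 -c "
from h import *
st()
P=np.array([.566,.355]);d=np.array([.845,.534])
for th in (1.21,1.1,1,.9,.8,.6,.4,.2,.1,0,-.03): print(th,end=' ');totool(np.r_[P-d*.083*np.cos(th),.118+.083*np.sin(th)-.008])"
```

```text
42.575 q [-67.   41.2  47.6  94.5 -34.4  59.7 -66.2] p [0.543  0.3395 0.1891] F [ 0.   0.7 -5.2] M [ 0.08 -0.1  -0.02] w 0.01867912744434692
[[0.845, 0.535, 0.002], [0.535, -0.845, 0.003], [0.004, -0.001, -1.0]]
1.21 slide [-1.5 -0.8  1.5] rot None
1.1 slide [-9.9 -0.8  5.1] rot None
1 slide [-17.1  -0.8   9.2] rot None
0.9 slide [-23.9  -0.8  14. ] rot None
0.8 slide [-30.1  -0.8  19.5] rot None
0.6 slide [-40.8  -0.8  32.1] rot None
0.4 slide [-48.8  -0.8  46.6] rot None
0.2 slide [-53.8  -0.8  62.5] rot None
0.1 slide [-55.   -0.8  70.7] rot None
0 slide [-55.5  -0.7  78.9] rot None
-0.03 slide [-55.5  -0.7  81.4] rot None
```

```bash
python3 -m crank '[{"slide":[-8,0,3],"delta_rot":[0,0,0],"hand":10},{"slide":[-15,0,7],"delta_rot":[0,0,0],"hand":10},{"slide":[-22,0,12],"delta_rot":[0,0,0],"hand":10},{"slide":[-29,0,18],"delta_rot":[0,0,0],"hand":10},{"slide":[-38,0,28],"delta_rot":[0,0,0],"hand":10}]'; python3 -c "
from h import *
P=np.array([.566,.355]);d=np.array([.845,.534])
for th in (.6,.4,.2,.1,0,-.03): print(th,end=' ');totool(np.r_[P-d*.083*np.cos(th),.118+.083*np.sin(th)-.008])"
```

```text
time_s: 43.2
tool_pos: [0.5133, 0.3207, 0.1645]
eef_rot: [[0.845, 0.535, 0.008], [0.535, -0.845, 0.008], [0.011, -0.003, -1.0]]
wrist_force: [-2.6, 2.8, 12.5]
gripper_width: 0.0189
0.6 slide [-5.7 -0.8  7.6] rot None
0.4 slide [-13.8  -0.7  22. ] rot None
0.2 slide [-18.9  -0.7  37.8] rot None
0.1 slide [-20.2  -0.7  46. ] rot None
0 slide [-20.7  -0.7  54.3] rot None
-0.03 slide [-20.7  -0.6  56.8] rot None
```

```bash
python3 -m crank '[{"slide":[-7,0,9],"delta_rot":[0,0,0],"hand":10},{"slide":[-12,0,18],"delta_rot":[0,0,0],"hand":10},{"slide":[-16,0,28],"delta_rot":[0,0,0],"hand":10},{"slide":[-19,0,38],"delta_rot":[0,0,0],"hand":10},{"slide":[-20,0,45],"delta_rot":[0,0,0],"hand":10}]'; python3 -c "
from h import *
P=np.array([.566,.355]);d=np.array([.845,.534])
for th in (.2,.1,0,-.03): print(th,end=' ');totool(np.r_[P-d*.083*np.cos(th),.118+.083*np.sin(th)-.008])"
```

```text
time_s: 43.82
tool_pos: [0.4979, 0.3111, 0.1212]
eef_rot: [[0.845, 0.535, 0.01], [0.535, -0.845, 0.011], [0.015, -0.004, -1.0]]
wrist_force: [-4.2, 0.3, 11.1]
gripper_width: 0.019
0.2 slide [-0.3 -0.7 -5.3] rot None
0.1 slide [-1.6 -0.7  2.9] rot None
0 slide [-2.1 -0.7 11.2] rot None
-0.03 slide [-2.1 -0.7 13.7] rot None
```

```bash
python3 -m crank '[{"slide":[-2,0,5],"delta_rot":[0,0,0],"hand":10},{"slide":[-2,0,10],"delta_rot":[0,0,0],"hand":10},{"slide":[-2,0,13],"delta_rot":[0,0,0],"hand":10},{"slide":[-2,0,13],"delta_rot":[0,0,0],"hand":10}]'; python3 -m crank '[{"slide":[0,0,0],"delta_rot":[0,0,0],"hand":45},{"slide":[0,0,0],"delta_rot":[0,0,0],"hand":45},{"slide":[0,0,-30],"delta_rot":[0,0,0],"hand":45},{"slide":[0,0,-45],"delta_rot":[0,0,0],"hand":0},{"slide":[0,0,-45],"delta_rot":[0,0,0],"hand":0}]'
```

```text
time_s: 44.32
tool_pos: [0.4976, 0.3109, 0.1099]
eef_rot: [[0.845, 0.534, 0.013], [0.534, -0.845, 0.014], [0.018, -0.005, -1.0]]
wrist_force: [-2.9, 1.3, 6.4]
gripper_width: 0.019
time_s: 44.95
tool_pos: [0.4976, 0.3106, 0.1558]
eef_rot: [[0.845, 0.534, 0.015], [0.534, -0.845, 0.015], [0.02, -0.005, -1.0]]
wrist_force: [0.5, 0.1, 0.1]
gripper_width: 0.0093
```

Now I press down on the knob with closed fingers to be sure it sits on its stop.

```bash
python3 -m crank '[{"slide":[0,0,6],"delta_rot":[0,0,0],"hand":0},{"slide":[0,0,11],"delta_rot":[0,0,0],"hand":0},{"slide":[0,0,15],"delta_rot":[0,0,0],"hand":0},{"slide":[0,0,18],"delta_rot":[0,0,0],"hand":0}]'; python3 -m crank '[{"slide":[0,0,2],"delta_rot":[0,0,0],"hand":0},{"slide":[0,0,2],"delta_rot":[0,0,0],"hand":0}]'
```

```text
time_s: 45.45
tool_pos: [0.4975, 0.3105, 0.1375]
eef_rot: [[0.845, 0.534, 0.013], [0.534, -0.845, 0.014], [0.019, -0.005, -1.0]]
wrist_force: [-8.3, -3.3, 22.5]
gripper_width: -0.0003
time_s: 45.7
tool_pos: [0.4976, 0.3105, 0.1375]
eef_rot: [[0.845, 0.534, 0.012], [0.534, -0.846, 0.016], [0.019, -0.007, -1.0]]
wrist_force: [-9.1, -1.9, 23.7]
gripper_width: 0.0002
```

```bash
python3 -m crank '[{"slide":[0,0,-20],"delta_rot":[0,0,0],"hand":0},{"slide":[0,0,-70],"delta_rot":[0,0,0],"hand":0},{"slide":[0,0,-120],"delta_rot":[0,0,0],"hand":20},{"slide":[0,0,-130],"delta_rot":[0,0,0],"hand":20}]'; python3 - <<'E'
from wing import *
s=snap('wrist','w18'); a=snap('scene','s18'); b=snap('side','d18')
for n,im in(('scene',a),('side',b)):
    H,S,V=cv2.split(cv2.cvtColor(im['color'],cv2.COLOR_RGB2HSV)); m=((H>4)&(H<14)&(S>140)&(V>80)).astype(np.uint8)
    for th in(0,.1,.2): print(n,th,proj(im,[.566-.845*.083*np.cos(th),.355-.534*.083*np.cos(th),.118+.083*np.sin(th)]).round(1))
    k,l,t,c=cv2.connectedComponentsWithStats(m)
    print([(t[i,4],c[i].round(1).tolist()) for i in range(1,k) if t[i,4]>5 and np.hypot(*(c[i]-proj(im,[.5,.313,.12])[0]))<25])
# bystander motion check: difference start vs now around mouse/cup/jar in the scene picture
a0=load('s0'); d=cv2.absdiff(a0['color'],a['color']).max(2)[160:215,190:290]; print('diff px',(d>40).sum())
E
```

```text
time_s: 46.2
tool_pos: [0.4979, 0.3088, 0.2706]
eef_rot: [[0.846, 0.534, 0.017], [0.533, -0.846, 0.019], [0.024, -0.008, -1.0]]
wrist_force: [0.0, 0.5, -0.6]
gripper_width: 0.0204
scene 0 [[334.9 163.8]]
scene 0.1 [[335.3 161.5]]
scene 0.2 [[335.9 159.2]]
[(np.int32(15), [335.1, 162.6])]
side 0 [[233.6 153.8]]
side 0.1 [[233.6 151.4]]
side 0.2 [[233.8 148.9]]
[(np.int32(30), [233.9, 153.5]), (np.int32(47), [246.4, 157.2])]
diff px 154
```

```bash
python3 -c "
from cell import manip
print(manip.finish_job())"
```

```text
the job is handed in; nothing more can be done
None
```

I handed the job in at about 46 s: all three barbs are in their ports and the lever is down again. However, every wing stops about 4–5° short of the white marks.

**Done**
- I raised the lever to about 1.21 rad.
- I seated blue, then green, then red, each in the port of its own colour. Red had been knocked aside mid-run, so I located it again before picking it up.
- I turned each barb clockwise until it stiffened.
- I then carried the lever down and pressed the knob onto its stop.

**Last checks**
- **Lever:** it met a firm stop under 24 N at the height expected for 0 rad. The scene and side pictures put it at about 0 to 0.05 rad.
- **Bystanders:** I did not work near the cup, jar or mouse, and none of them looked moved. The before/after picture difference there was small (154 pixels, perhaps shadow), and I did not look into it.

**What disagreed**
- **Wings short of the marks:** all three measured 4.2–4.9° short. The inserts came out at about 1.86–1.90 rad instead of 2.0, just past where the seal bites.
- **Ports stiffer than described:** about 2.5 N·m on green moved its insert only 1–2°, and it sprang back on release. Green was turned well past the angle needed, and lifting or pressing the barb made no difference. I also tried turning red's nut directly, but the fingers could not get hold of it. I found no cause and stopped rather than force the seals further.

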